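# Follow the seam of a fossil block with a bent scriber and put it away

### The job

Take the bent scriber from its rest and guide its point slowly (about 2 cm/s) along the groove in the rock block, keeping it down inside the groove, from the square pit, round the bend, to the far end where the groove runs out at the block's edge. Then lay the scriber in the open drawer and push the drawer fully shut. Do not press hard on the rock, do not drop the scriber, and leave the other things where they are.

Things in the scene. Friction and masses are not known exactly. Their poses are not given: they have to be found in the camera images.
- scriber: Bent scriber, loose, about 0.09 kg. Square aluminium handle 110 x 16 x 16 mm along its own x; origin at the centre of the handle; z up as it lies in its rest. A steel wire 6 mm thick leaves its +x end and bends down (-z) to a point 4 mm thick. Lies level in the rest, axis 70 mm above the table, point hanging beyond the rest.
- point (a point): The scriber's point: the end of the bent wire, in the scriber's frame 75 mm along +x and 50 mm below the handle's axis.
- rest: Fixed steel scriber rest: base plate 130 x 60 x 8 mm, origin at the centre of its underside; two notched uprights 8 mm thick and 36 mm wide at x = -42 and +42 mm, 70 mm high, carry the handle's underside at 62 mm. Free gap between the uprights 76 mm. The scriber lies along the rest's x.
- block: Fixed brown rock block about 150 x 110 mm, top 47 mm above the table; origin at its underside near its middle. A groove 12 mm wide and 9 mm deep runs over its top: from a square pit (24 x 24 mm, equally deep) along the block's own +x for 52 mm, then bends 40 degrees towards +y and runs 55 mm straight out through the block's edge.
- unit_drawer0 (a joint): Opening of the drawer in m: 0 fully shut, grows as it slides out along the unit's -x (most 0.149); friction about 1 N. The fixed grey unit is 220 deep x 240 wide x 100 mm high, front towards the robot; drawer opening clear up to 88 mm above the table.
- drawer_floor (a point): Point on the drawer's inner floor in the middle of its pulled-out part, 22 mm above the table, moving with the drawer; x to its back, y across, z up. Floor inside reaches 55 mm towards -x, 120 mm towards +x, 99 mm to either side; walls 56 mm high above it. Front panel's outer face is 76 mm away in -x, its top 86 mm above the table. Farther back than 60 to 85 mm in +x the unit covers it.
- unit_drawer0_handle (a point): Middle of the drawer's bar handle: a level steel bar 120 mm long, 11 mm thick, along y, 35 mm in front of the front panel, about 62 mm above the table.
- groove0 (a point): Point on the middle of the groove's floor (38 mm above the table; rim 9 mm higher): square pit centre, start of the groove.
- groove1 (a point): Point on the middle of the groove's floor (38 mm above the table; rim 9 mm higher): 22 mm on from the pit centre.
- groove2 (a point): Point on the middle of the groove's floor (38 mm above the table; rim 9 mm higher): 15 mm on.
- groove3 (a point): Point on the middle of the groove's floor (38 mm above the table; rim 9 mm higher): the bend, 15 mm on.
- groove4 (a point): Point on the middle of the groove's floor (38 mm above the table; rim 9 mm higher): 15 mm past the bend.
- groove5 (a point): Point on the middle of the groove's floor (38 mm above the table; rim 9 mm higher): 15 mm on.
- groove6 (a point): Point on the middle of the groove's floor (38 mm above the table; rim 9 mm higher): 15 mm on, 10 mm short of where the groove runs out at the block's edge, the far end.
- straight_scriber: bystander: straight scriber, round aluminium handle 12 mm thick, 140 mm long, lying flat; not the tool for this job
- brush: bystander: hand brush about 170 mm long, lying
- glue: bystander: bottle 44 mm dia, 110 mm high; origin at the centre of its underside
- hammer: bystander: hammer 200 mm long, lying
- jar: bystander: small glass jar 38 mm dia, 50 mm high; origin at the centre of its underside
- stone: bystander: loose brown stone 40 mm wide, 31 mm high; origin at the centre of its underside
- dish: bystander: white dish 76 mm dia, 18 mm high; origin at the centre of its underside
There are look-alikes about, which are no part of the job. Of the things that look like the block, take the one that is nearest to the robot's base at the start.

How it is judged:
On the way, in this order (a step that is already met when the one before it is completed fails the run):
1. the point is at groove point 0, at least 2 mm below the rim, within 9 mm sideways, slowly (horizontal distance between point and groove0 below 0.009 m and z of point in the frame of groove0 below 0.007 m), for 0.15 s.
2. the point is at groove point 1, at least 2 mm below the rim, within 6.5 mm sideways, slowly (horizontal distance between point and groove1 below 0.0065 m and z of point in the frame of groove1 below 0.007 m), for 0.15 s.
3. the point is at groove point 2, at least 2 mm below the rim, within 6.5 mm sideways, slowly (horizontal distance between point and groove2 below 0.0065 m and z of point in the frame of groove2 below 0.007 m), for 0.15 s.
4. the point is at groove point 3, at least 2 mm below the rim, within 6.5 mm sideways, slowly (horizontal distance between point and groove3 below 0.0065 m and z of point in the frame of groove3 below 0.007 m), for 0.15 s.
5. the point is at groove point 4, at least 2 mm below the rim, within 6.5 mm sideways, slowly (horizontal distance between point and groove4 below 0.0065 m and z of point in the frame of groove4 below 0.007 m), for 0.15 s.
6. the point is at groove point 5, at least 2 mm below the rim, within 6.5 mm sideways, slowly (horizontal distance between point and groove5 below 0.0065 m and z of point in the frame of groove5 below 0.007 m), for 0.15 s.
7. the point is at groove point 6, at least 2 mm below the rim, within 6.5 mm sideways, slowly (horizontal distance between point and groove6 below 0.0065 m and z of point in the frame of groove6 below 0.007 m), for 0.15 s.
8. the scriber lies released inside the drawer (x of scriber in the frame of drawer_floor between -0.057 and 0.122 m and y of scriber in the frame of drawer_floor between -0.1 and 0.1 m and z of scriber in the frame of drawer_floor between 0 and 0.062 m and x of point in the frame of drawer_floor between -0.057 and 0.122 m and y of point in the frame of drawer_floor between -0.1 and 0.1 m and z of point in the frame of drawer_floor below 0.062 m and contact force between scriber and the fingers below 0.05 N and linear speed of scriber below 0.05 m/s), for 0.2 s.
At the end, for the whole second after the job is handed in: The drawer is shut to within 4 mm; the scriber (handle centre and point) is inside it, released and at rest (x of scriber in the frame of drawer_floor between -0.057 and 0.122 m and y of scriber in the frame of drawer_floor between -0.1 and 0.1 m and z of scriber in the frame of drawer_floor between 0 and 0.062 m and x of point in the frame of drawer_floor between -0.057 and 0.122 m and y of point in the frame of drawer_floor between -0.1 and 0.1 m and z of point in the frame of drawer_floor below 0.062 m and contact force between scriber and the fingers below 0.05 N and value of joint unit_drawer0 below 0.004 m and linear speed of scriber below 0.02 m/s); the robot touches nothing.
It fails at once if the scriber presses on the rock with more than 25 N (contact force between scriber and block above 25 N).
It fails at once if the scriber is dropped (falls free faster than 0.9 m/s, a fall of about 4 cm) (linear speed of scriber above 0.9 m/s and contact force between scriber and the fingers below 0.05 N).
It fails at once if another thing is moved by more than 30 mm (distance of any of straight_scriber, brush, glue, hammer, jar, stone, dish from where it was at the start of the episode above 0.03 m).
It also fails if it takes over 66 s, if anything falls off the work surface, if the arm or the gripper's body presses on something with over 40 N, if the wrist force passes 120 N, or if a joint passes its speed limit or range.

### The arm

A 6-joint arm with a two-finger parallel gripper is mounted at the origin on the work surface. World frame = base frame: x ahead of the robot, y to its left, z up, the work surface at z = 0. Lengths are in m, angles in rad, forces in N, time in s.
With the tool pointing down it reaches from about 0.35 to 0.775 m from the base axis. Payload 5.5 kg.
Tool frame: the origin (TCP) lies midway between the tips of the shut fingers; the grasp point (between the pads) lies 19 mm behind it; z points along the fingers, y is the line along which they close (so a half turn about z gives the same grasp; the last joint's range is limited). The gripper opens to 85 mm and grips with 20 to 120 N. Pads are 22 mm wide; open, the fingers measure 114 mm over their backs; the gripper's body (76 mm by 85 mm) begins 54 mm behind the grasp point. The pads swing forward as they close: fully open they stand 13 mm farther back than shut.
Start: joints at [-1.272, 0.313, 0.046, 1.304, 0, 1.431], TCP at [0.244, -0.521, 0.231] pointing down, gripper open.
Joint ranges: [-2.76, 2.76], [-0.86, 1.69], [-1.03, 1.26], [-2.2, 2.34], [-1.47, 1.5], [-3.14, 3.14]. Speed limits (rad/s): [2.57, 2.57, 3.14, 3.14, 3.14, 3.14].

### API

Orientations are given as a unit quaternion [w, x, y, z].
In Python, from workcell import get_state, read_camera, camera_info, hand_in, recognise gives the robot as it stands.
- The arm moves only by the tool arm_command, never from a script. Its argument "moves" is one flat list of numbers, 7 for each row, row after row: the opening, from -1 (shut) to 1 (fully open), then the shift along the tool's x, y, z in mm, then the turn, a rotation vector about the tool's x, y, z in rad. A call has 1 to 8 rows; each row shifts and turns the commanded pose from where the row before left it, along the tool's axes as they then stand; what a row does not reach is not made up. A row lasts 1/8 s, in which the tool goes at most 62.5 mm and 10.7 degrees, less where a joint would pass 70% of its speed; a pose out of reach is approached as far as the arm can. A call with a gripper value outside its range is refused whole. The fingers move at their own pace and stop on an object; "newtons" is the grip in N (left out, the last holds). Time passes only in rows, so rows that do not move let the fingers close. It gives the time, the measured TCP pose, the force, the opening and the grip force at its end, in the units of the state.
- get_state(): the state, without advancing time (a new reading comes with each control period).
- read_camera(name): name is "scene" or "top" or "wrist"; returns (picture, depth): 420x560x3 uint8, blue, green, red; 420x560 float32, m along the optical axis (not along the pixel's ray), 0 where there is no reading.
- camera_info(name): a dict with "fovy" (degrees; the focal length in pixels is half the picture's height over the tangent of half this angle, whatever the lens; pixels are square), "cx", "cy" (the principal point, pixels), "k1" (the pictures are not rectified: a ray, as slopes to the right and down, at radius r is drawn at 1 + k1 r^2 times it, then the intrinsics apply), "eye" and "orientation" of the camera in the world; the wrist camera has in their place "tool_from_camera" (4x4, takes a point from camera to tool coordinates, whose origin is the TCP and whose axes are the flange's). Camera axes: x right, y down, z forward; pixel columns grow to the right and rows downward; lengths in m; the calibration is good to about 2 mm. A picture is of the moment at which its call begins: read the wrist's pose just before it. camera_info takes no time and is no camera call.
- hand_in(): hands the job in; it is judged then, once.
Trained networks look in the newest picture that a camera, given by its name, has taken for a name from the list of things; names that differ only in an ending like _2 or _b are one class to them, and where a whole thing is asked for, a point or a joint stands for the part that bears it (a point fixed in the world has none). Each returns a list of dicts, best first, with "confidence" (0 to 1); they miss things now and then, are a little off and sometimes report something else, mostly with a low value. They report only what shows in the picture. A call takes as long as a camera call. They do not tell look-alikes from the thing itself.
- recognise(camera, label): "point" ([column, row] in pixels, amid what is visible of it).
The state is a dict: "clock": time; "joint_pos": joint angles; "qvel": joint speeds; "tau": joint torques, N m; "tcp_pos": TCP position; "orientation": TCP orientation; "wrist_force": force on the tool from outside, world axes, zero at the start; "ft_torque": the same for the moment, N m; "finger_gap": finger opening in m; "grip_force": force on a finger pad.
Only numpy, scipy, OpenCV 4.12 (cv2) and the standard library are available. Lean on these libraries where they do the work, as an engineer would, in place of code of your own. Each camera call takes 0.05 s, during which the arm holds its last target. There are 200 camera calls.

## Working session

There is one attempt and no reset: what is moved stays moved. The work goes in short steps, Python scripts to look and compute and a tool call to move; the robot and the scene stay as the last step left them, time stands still between calls to the robot, and variables do not carry over. Pictures are saved under pics/ and viewed, at most 12 in all, crops included, and the job is handed in when it is done.

Besides the shell and the picture viewer there is one more tool, called after "Request:" as name(argument=value, ...) on one line, values as JSON. arm_command: Moves the arm, as the interface text tells. Its arguments: {"type":"object","properties":{"moves":{"type":"array"},"newtons":{"type":"number"}},"required":["moves"]}

```bash
mkdir -p pics; cat > h.py <<'E'
import numpy as np, cv2
from scipy.spatial.transform import Rotation as R
from workcell import *
def q2R(q): return R.from_quat([q[1],q[2],q[3],q[0]]).as_matrix()
def cam(name,st=None):
    i=camera_info(name); f=210/np.tan(np.radians(i["fovy"])/2)
    if name=="wrist":
        T=np.array(i["tool_from_camera"]); st=st or get_state()
        Rt=q2R(st["orientation"]); return i,f,Rt@T[:3,:3],Rt@T[:3,3]+np.array(st["tcp_pos"])
    return i,f,q2R(i["orientation"]),np.array(i["eye"])
def rays(c,uv):
    i,f,_,_=c; K=np.array([[f,0,i["cx"]],[0,f,i["cy"]],[0,0,1.]])
    uv=np.asarray(uv,float).reshape(-1,1,2)
    p=cv2.undistortPoints(uv,K,np.array([i["k1"],0,0,0.]))[:,0]
    return np.c_[p,np.ones(len(p))]
def at_depth(c,uv,d): return (rays(c,uv)*np.asarray(d).reshape(-1,1))@c[2].T+c[3]
def at_z(c,uv,z):
    r=rays(c,uv)@c[2].T; return c[3]+r*((z-c[3][2])/r[:,2])[:,None]
def proj(c,P):
    i,f,Rm,t=c; p=(np.asarray(P,float).reshape(-1,3)-t)@Rm; s=p[:,:2]/p[:,2:]
    s=s*(1+i["k1"]*(s**2).sum(1,keepdims=True)); return s*f+[i["cx"],i["cy"]]
def cloud(c,d):
    h,w=d.shape; uv=np.stack(np.meshgrid(np.arange(w),np.arange(h)),-1).reshape(-1,2)
    return at_depth(c,uv,d.ravel()).reshape(h,w,3)
E
python3 - <<'E'
from h import *
for n in("scene","top"):
    im,d=read_camera(n); cv2.imwrite(f"pics/{n}.png",im); np.savez(f"{n}.npz",im=im,d=d)
    c=cam(n); print(n,c[3],camera_info(n)["fovy"])
    for l in["scriber","rest","block","unit_drawer0_handle","drawer_floor","glue","jar","dish","stone","hammer","brush","straight_scriber"]:
        for r in recognise(n,l):
            u=r["point"]; dd=d[int(u[1]),int(u[0])]
            print(l,np.round(u),round(r["confidence"],2),np.round(at_depth(c,[u],[dd])[0],3))
print(get_state())
E
```

```text
scene [1.26032921 0.75678765 1.16565418] 43.323833470168864
scriber [243. 202.] 0.55 [0.583 0.06  0.073]
rest [250. 219.] 0.72 [0.575 0.075 0.006]
rest [178. 155.] 0.28 [ 0.531 -0.27   0.017]
block [335. 264.] 0.59 [0.57  0.365 0.043]
block [396. 316.] 0.57 [0.596 0.564 0.034]
unit_drawer0_handle [178. 151.] 0.84 [ 0.519 -0.285  0.018]
unit_drawer0_handle [216. 259.] 0.26 [0.745 0.107 0.021]
drawer_floor [182. 145.] 0.6 [ 0.509 -0.271  0.042]
drawer_floor [249. 217.] 0.57 [0.569 0.066 0.001]
drawer_floor [336. 264.] 0.19 [0.57  0.368 0.047]
glue [336. 266.] 0.69 [0.574 0.372 0.046]
glue [321. 189.] 0.3 [0.348 0.158 0.001]
glue [283. 293.] 0.19 [0.711 0.307 0.019]
jar [275. 242.] 0.55 [0.616 0.201 0.046]
dish [256. 152.] 0.57 [ 0.357 -0.098  0.005]
stone [250. 201.] 0.53 [0.566 0.071 0.072]
hammer [285. 293.] 0.93 [0.709 0.313 0.022]
brush [216. 262.] 0.91 [0.748 0.111 0.018]
straight_scriber [322. 191.] 0.71 [ 0.35   0.161 -0.007]
straight_scriber [336. 263.] 0.61 [0.564 0.363 0.039]
top [0.35379747 0.11731453 1.79441743] 42.3956673651704
scriber [300. 206.] 0.76 [0.576 0.055 0.081]

[... 691 characters left out ...]
'clock': 1.3, 'joint_pos': array([-1.27160574e+00,  3.13202227e-01,  4.61071900e-02,  1.30362306e+00,
       -1.99400664e-05,  1.43123044e+00]), 'qvel': array([-0.00141699,  0.001089  ,  0.00110651,  0.00105795, -0.0009685 ,
        0.00030671]), 'tau': array([ 2.84453265e-03, -4.80468535e+01,  2.98811907e+01,  6.56041520e-04,
        1.28279762e-04, -6.41929091e-06]), 'tcp_pos': array([ 0.24428158, -0.52056689,  0.23132486]), 'orientation': array([ 3.97842404e-05,  9.76032947e-01,  2.17622803e-01, -6.81983918e-06]), 'wrist_force': array([ 0.8096881 ,  0.05599549, -0.33073164]), 'ft_torque': array([ 0.01657255,  0.00934373, -0.01667321]), 'grip_force': 0.0, 'finger_gap': 0.08542002925357316}
```

View pics/top.png

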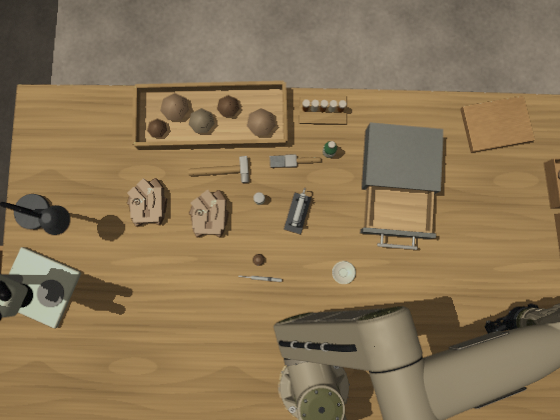

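View pics/scene.png

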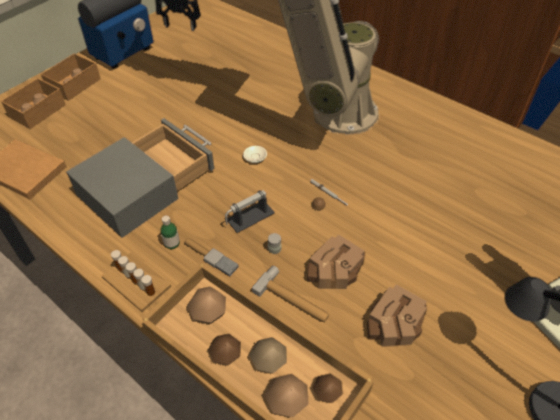

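The top view shows the scriber in its rest at (300,208) and the straight scriber, which is not the tool, at (262,278). There are two grooved blocks, at (210,215) and (148,202). The open drawer is at (400,210). The block at (210,215) is nearer the base (0.64 m against 0.80 m), so I choose that one. I'll check the choice in one close crop.

```bash
python3 - <<'E'
from h import *
t=np.load("top.npz");s=np.load("scene.npz")
def z(im,x,y,w,h): return cv2.resize(im[y:y+h,x:x+w],(400,300),interpolation=cv2.INTER_CUBIC)
a=np.vstack([np.hstack([z(t["im"],180,184,72,54),z(t["im"],268,184,64,48)]),np.hstack([z(s["im"],295,228,80,60),z(s["im"],210,180,72,54)])])
cv2.imwrite("pics/crop.png",a)
c=cam("top");P=cloud(c,t["d"])
# table height check
print("table z",np.median(P[300:330,150:230,2]))
c2=cam("scene");P2=cloud(c2,s["d"]);print("scene table",np.median(P2[200:240,400:440,2]))
for n,Q in(("top",P),("scene",P2)):
    m=(abs(Q[...,0]-.565)<.09)&(abs(Q[...,1]-.05)<.09)&(Q[...,2]>.06)&(Q[...,2]<.1)
    q=Q[m]; ctr=q.mean(0); u,sv,v=np.linalg.svd(q[:,:2]-ctr[:2],full_matrices=False); pr=(q[:,:2]-ctr[:2])@v[0]
    print(n,"scr",len(q),ctr,v[0],np.degrees(np.arctan2(v[0,1],v[0,0])),pr.min(),pr.max())
    m=(abs(Q[...,0]-.555)<.12)&(abs(Q[...,1]-.345)<.1)&(Q[...,2]>.033)&(Q[...,2]<.06)
    q=Q[m];(ce,sz,an)=cv2.minAreaRect(q[:,:2].astype(np.float32));print(n,"block",len(q),q.mean(0),ce,sz,an)
E
```

```text
table z -0.0011285391287976232
scene table -0.0026406673284967708
top scr 212 [0.56727213 0.0569443  0.07512313] [-0.96306813  0.26925781] 164.37989286369896 -0.07231396842405187 0.05615252186243795
top block 1179 [0.54961308 0.34985464 0.04473008] (0.5545494556427002, 0.3521793782711029) (0.12174707651138306, 0.1455105096101761) 81.07435607910156
scene scr 315 [0.57333375 0.06534683 0.0716635 ] [ 0.96146059 -0.27494277] -15.958603935264051 -0.05975228878265578 0.07154205833305324
scene block 1613 [0.553777   0.35882825 0.0432602 ] (0.5576133131980896, 0.35973024368286133) (0.14979970455169678, 0.11153241991996765) 0.3452727496623993
```

View pics/crop.png

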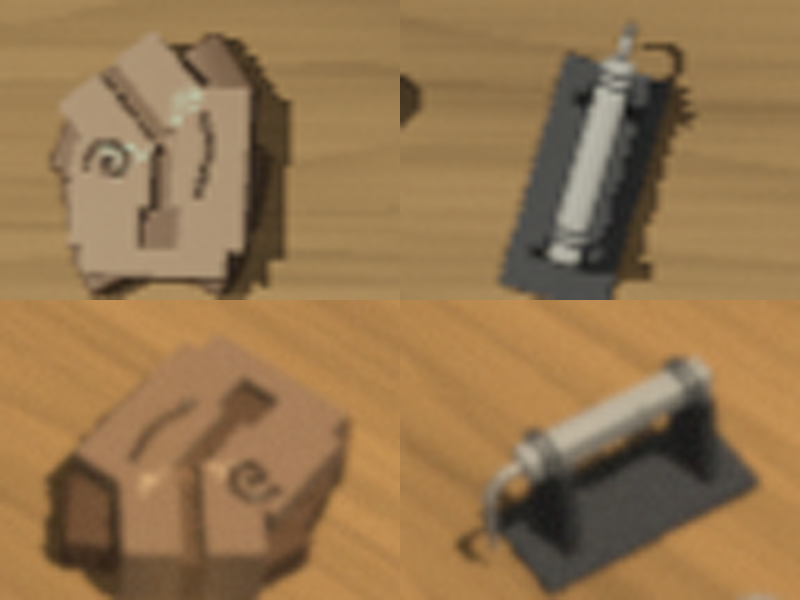

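The crop confirms both choices. The chosen block has its pit at (160,225), and the groove runs up world +x and bends to +y. The scriber's bent wire leaves the far end, so its +x has a yaw of about -16°. Next I'll plan the moves and check the wrist camera geometry.

```bash
cat >> h.py <<'E'
def down(yaw): return np.array([[np.cos(yaw),np.sin(yaw),0],[np.sin(yaw),-np.cos(yaw),0],[0,0,-1.]])
def plan(p,Rt,n,grip=1,start=None):
    "rows (world-straight path, even turn) from start (pos,R) or measured pose to p,Rt; returns the rounded end"
    st=get_state(); p0,R0=start or (np.array(st["tcp_pos"]),q2R(st["orientation"]))
    w=R.from_matrix(R0.T@Rt).as_rotvec()/n; dr=R.from_rotvec(w).as_matrix(); Rc=R0; dp=(np.array(p)-p0)/n
    print(f"n={n} step mm {1000*np.linalg.norm(dp):.1f} turn deg {np.degrees(np.linalg.norm(w)):.1f}")
    o=[]
    for k in range(n):
        o+=[grip]+list(np.round(1000*Rc.T@dp,1))+list(np.round(w,3)); Rc=Rc@dr
    for k in range(0,n,8): print([float(x) for x in o[7*k:7*k+56]])
    return p,Rt
E
python3 - <<'E'
from h import *
i=camera_info("wrist");print(i)
plan([.5,-.2,.3],down(1.9),8)
E
```

```text
{'fovy': 64.94012797192096, 'cx': 276.86581694760315, 'cy': 211.62884402842613, 'k1': -0.01894087531019956, 'tool_from_camera': array([[-1.38822948e-04, -9.58340121e-01, -2.85629467e-01,
         7.25352549e-02],
       [ 9.99999975e-01, -8.25284899e-05, -2.09126119e-04,
         1.28606926e-04],
       [ 1.76841381e-04, -2.85629489e-01,  9.58340109e-01,
        -1.44299494e-01],
       [ 0.00000000e+00,  0.00000000e+00,  0.00000000e+00,
         1.00000000e+00]])}
n=8 step mm 52.0 turn deg 10.5
[1.0, 46.0, -22.7, -8.6, 0.0, 0.0, -0.183, 1.0, 49.3, -14.0, -8.6, 0.0, 0.0, -0.183, 1.0, 51.0, -4.8, -8.6, 0.0, 0.0, -0.183, 1.0, 51.1, 4.6, -8.6, 0.0, 0.0, -0.183, 1.0, 49.4, 13.8, -8.6, 0.0, 0.0, -0.183, 1.0, 46.1, 22.5, -8.6, 0.0, 0.0, -0.183, 1.0, 41.2, 30.5, -8.6, 0.0, 0.0, -0.183, 1.0, 35.0, 37.5, -8.6, 0.0, 0.0, -0.183]
```

Request:
arm_command(moves=[1,46,-22.7,-8.6,0,0,-0.183,1,49.3,-14,-8.6,0,0,-0.183,1,51,-4.8,-8.6,0,0,-0.183,1,51.1,4.6,-8.6,0,0,-0.183,1,49.4,13.8,-8.6,0,0,-0.183,1,46.1,22.5,-8.6,0,0,-0.183,1,41.2,30.5,-8.6,0,0,-0.183,1,35,37.5,-8.6,0,0,-0.183])

```text
clock: 2.3
tcp_pos: [0.5006, -0.1981, 0.3006]
orientation: [0.0, 0.578, 0.816, -0.0]
wrist_force: [0.8, -0.4, 0.5]
finger_gap: 0.0852
grip_force: 0.0
```

```bash
python3 - <<'E'
from h import *
st=get_state(); im,d=read_camera("wrist"); print(st["clock"],st["tcp_pos"],st["joint_pos"],R.from_matrix(q2R(st["orientation"])).as_rotvec(),q2R(st["orientation"])[:,0])
cv2.imwrite("pics/w1.png",im); c=cam("wrist",st); P=cloud(c,d); np.savez("w1.npz",im=im,d=d,P=P)
for l in("drawer_floor","unit_drawer0_handle"):
    for r in recognise("wrist",l)[:2]:
        u=r["point"]; print(l,u,r["confidence"],P[int(u[1]),int(u[0])])
plan([.50,.12,.30],down(4.7),16)
E
```

```text
2.3 [ 0.50058802 -0.19814068  0.3005794 ] [-5.25959821e-01  2.31299188e-01  1.04545690e-01  1.44336327e+00
 -1.45218444e-04  7.06820154e-01] [ 1.81573481e+00  2.56288455e+00 -1.30749736e-04] [-3.31616139e-01  9.43414205e-01 -6.11065242e-04]
drawer_floor [305.7, 239.1] 0.79 [ 0.56733398 -0.27216347  0.02450024]
unit_drawer0_handle [304.4, 239.1] 0.79 [ 0.56643211 -0.27322796  0.02269867]
unit_drawer0_handle [531.3, 128.8] 0.57 [ 0.7510604  -0.04879938  0.06718226]
n=16 step mm 19.9 turn deg 10.0
[1.0, 18.8, 6.5, 0.0, -0.0, 0.0, -0.175, 1.0, 17.4, 9.6, 0.0, -0.0, 0.0, -0.175, 1.0, 15.4, 12.5, 0.0, -0.0, 0.0, -0.175, 1.0, 13.0, 15.0, 0.0, -0.0, 0.0, -0.175, 1.0, 10.2, 17.0, 0.0, -0.0, 0.0, -0.175, 1.0, 7.1, 18.5, 0.0, -0.0, 0.0, -0.175, 1.0, 3.8, 19.5, 0.0, -0.0, 0.0, -0.175, 1.0, 0.3, 19.9, 0.0, -0.0, 0.0, -0.175]
[1.0, -3.1, 19.6, 0.0, -0.0, 0.0, -0.175, 1.0, -6.5, 18.8, 0.0, -0.0, 0.0, -0.175, 1.0, -9.7, 17.4, 0.0, -0.0, 0.0, -0.175, 1.0, -12.5, 15.4, 0.0, -0.0, 0.0, -0.175, 1.0, -15.0, 13.0, 0.0, -0.0, 0.0, -0.175, 1.0, -17.0, 10.2, 0.0, -0.0, 0.0, -0.175, 1.0, -18.5, 7.1, 0.0, -0.0, 0.0, -0.175, 1.0, -19.5, 3.8, 0.0, -0.0, 0.0, -0.175]
```

View pics/w1.png

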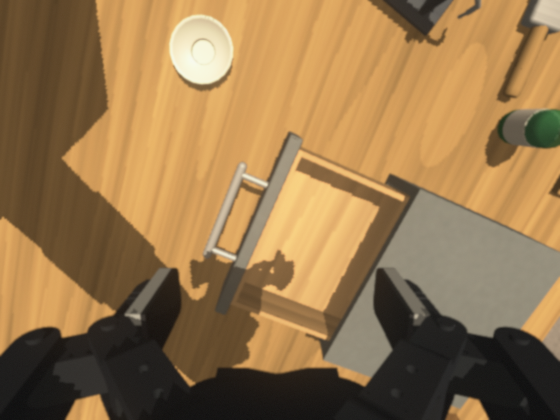

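The wrist view shows the open drawer: bar handle at (225,212), front panel at (260,220), drawer floor at (310,235) and the unit at (450,260). I'll fit its pose and move on.

Request:
arm_command(moves=[1,18.8,6.5,0,0,0,-0.175,1,17.4,9.6,0,0,0,-0.175,1,15.4,12.5,0,0,0,-0.175,1,13,15,0,0,0,-0.175,1,10.2,17,0,0,0,-0.175,1,7.1,18.5,0,0,0,-0.175,1,3.8,19.5,0,0,0,-0.175,1,0.3,19.9,0,0,0,-0.175])

```text
clock: 3.45
tcp_pos: [0.499, -0.0413, 0.2999]
orientation: [-0.0, -0.082, 0.997, -0.0]
wrist_force: [0.1, -0.5, 0.6]
finger_gap: 0.0857
grip_force: 0.0
```

Request:
arm_command(moves=[1,-3.1,19.6,0,0,0,-0.175,1,-6.5,18.8,0,0,0,-0.175,1,-9.7,17.4,0,0,0,-0.175,1,-12.5,15.4,0,0,0,-0.175,1,-15,13,0,0,0,-0.175,1,-17,10.2,0,0,0,-0.175,1,-18.5,7.1,0,0,0,-0.175,1,-19.5,3.8,0,0,0,-0.175])

```text
clock: 4.45
tcp_pos: [0.4986, 0.1175, 0.2998]
orientation: [-0.0, -0.705, 0.71, -0.0]
wrist_force: [0.0, -0.2, -0.8]
finger_gap: 0.0856
grip_force: 0.0
```

```bash
python3 - <<'E'
from h import *
w=np.load("w1.npz");P=w["P"]
def rect(u0,u1,v0,v1,z0,z1,n):
    Q=P[v0:v1,u0:u1].reshape(-1,3); q=Q[(Q[:,2]>z0)&(Q[:,2]<z1)]
    print(n,len(q),q.mean(0),cv2.minAreaRect(q[:,:2].astype(np.float32)))
rect(200,246,160,256,.05,.075,"bar")
rect(210,305,125,320,.078,.095,"panel")
rect(270,340,180,290,.01,.035,"floor")
rect(330,560,170,400,.093,.108,"unit")
st=get_state();print(st["joint_pos"],st["clock"])
plan([.44,.22,.30],down(6.0),8)
E
```

```text
bar 1070 [ 0.45593536 -0.25978872  0.06754936] ((0.4680551290512085, -0.2586650550365448), (0.12850762903690338, 0.04058294743299484), 85.96436309814453)
panel 3586 [ 0.50068251 -0.25880404  0.08621807] ((0.49935024976730347, -0.264374703168869), (0.08905927836894989, 0.23313291370868683), 14.034130096435547)
floor 7210 [ 0.56857202 -0.2704241   0.02366047] ((0.568177342414856, -0.26995861530303955), (0.09892139583826065, 0.16017812490463257), 19.152896881103516)
unit 19340 [ 0.72669073 -0.23733411  0.10166902] ((0.7400309443473816, -0.2787250876426697), (0.240742489695549, 0.20788690447807312), 85.86277770996094)
[ 7.48226129e-02  1.80135762e-01  3.84643630e-02  1.42952430e+00
 -4.55318977e-04 -1.48907534e+00] 4.45
n=8 step mm 14.8 turn deg 9.3
[1.0, -12.8, 7.4, -0.0, 0.0, -0.0, -0.162, 1.0, -13.8, 5.3, -0.0, 0.0, -0.0, -0.162, 1.0, -14.5, 3.0, -0.0, 0.0, -0.0, -0.162, 1.0, -14.7, 0.6, -0.0, 0.0, -0.0, -0.162, 1.0, -14.7, -1.8, -0.0, 0.0, -0.0, -0.162, 1.0, -14.2, -4.1, -0.0, 0.0, -0.0, -0.162, 1.0, -13.3, -6.4, -0.0, 0.0, -0.0, -0.162, 1.0, -12.1, -8.4, -0.0, 0.0, -0.0, -0.162]
```

```bash
python3 - <<'E'
from h import *
plan([.49,.335,.25],down(6.0),8)
E
```

```text
n=8 step mm 27.9 turn deg 9.3
[1.0, -27.2, 1.3, 6.2, 0.0, -0.0, -0.162, 1.0, -27.0, -3.1, 6.2, 0.0, -0.0, -0.162, 1.0, -26.2, -7.5, 6.2, 0.0, -0.0, -0.162, 1.0, -24.6, -11.6, 6.2, 0.0, -0.0, -0.162, 1.0, -22.4, -15.4, 6.2, 0.0, -0.0, -0.162, 1.0, -19.7, -18.8, 6.2, 0.0, -0.0, -0.162, 1.0, -16.4, -21.7, 6.2, 0.0, -0.0, -0.162, 1.0, -12.7, -24.1, 6.2, 0.0, -0.0, -0.162]
```

Request:
arm_command(moves=[1,-27.2,1.3,6.2,0,0,-0.162,1,-27,-3.1,6.2,0,0,-0.162,1,-26.2,-7.5,6.2,0,0,-0.162,1,-24.6,-11.6,6.2,0,0,-0.162,1,-22.4,-15.4,6.2,0,0,-0.162,1,-19.7,-18.8,6.2,0,0,-0.162,1,-16.4,-21.7,6.2,0,0,-0.162,1,-12.7,-24.1,6.2,0,0,-0.162])

```text
clock: 5.45
tcp_pos: [0.491, 0.3352, 0.25]
orientation: [0.0, 0.99, -0.141, -0.0]
wrist_force: [0.1, -0.2, -0.3]
finger_gap: 0.0857
grip_force: 0.0
```

Request:
arm_command(moves=[1,0,0,0,0,0,0])

```text
clock: 5.58
tcp_pos: [0.4904, 0.3357, 0.2493]
orientation: [0.001, 0.99, -0.142, -0.001]
wrist_force: [-0.6, -0.1, 0.2]
finger_gap: 0.0856
grip_force: 0.0
```

```bash
python3 - <<'E'
from h import *
st=get_state(); im,d=read_camera("wrist"); print(st["clock"],st["tcp_pos"],st["joint_pos"])
cv2.imwrite("pics/w2.png",im); c=cam("wrist",st); P=cloud(c,d); np.savez("w2.npz",im=im,d=d,P=P)
m=(P[...,2]>.042)&(P[...,2]<.055)&(abs(P[...,1]-.35)<.1); print("top z",np.median(P[m][:,2]))
print(cv2.minAreaRect(P[m][:,:2].astype(np.float32)))
E
```

```text
5.575 [0.49042039 0.33572638 0.24929033] [ 4.65428121e-01  3.49551575e-01  1.41082682e-01  1.36410938e+00
 -2.94235109e-04 -2.39112305e+00]
top z 0.048723912194023666
((0.5574777126312256, 0.35691016912460327), (0.1113027036190033, 0.14400500059127808), 89.33660888671875)
```

View pics/w2.png

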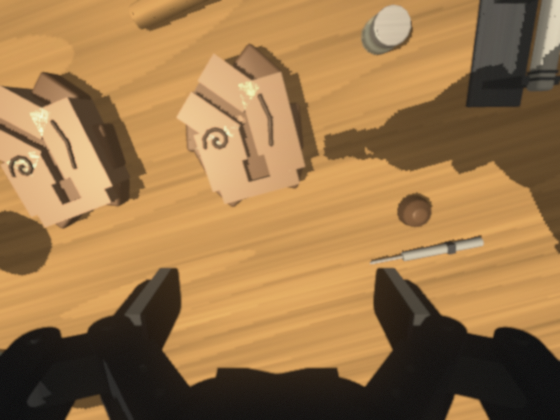

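The wrist view shows the nearest block with its pit at (257,166), the bend at about (242,115), and the groove running out to the upper left at about (193,85). The look-alike is at (60,150). I'll fit the groove template to the depth data.

```bash
cat > fit.py <<'E'
from h import *
from scipy.optimize import differential_evolution
def sd(p,h,a,L,wid): # signed dist of box: start a, heading h, length L, half-width
    q=p-a; u=q@[np.cos(h),np.sin(h)]; v=q@[-np.sin(h),np.cos(h)]
    return np.maximum(np.maximum(-u,u-L),abs(v)-wid)
def fit(P,ztop=.0487):
    Q=P.reshape(-1,3); m=(abs(Q[:,0]-.557)<.09)&(abs(Q[:,1]-.355)<.085)&(Q[:,2]>ztop-.013)&(Q[:,2]<ztop+.004)
    q=Q[m]; lo=np.clip((ztop-q[:,2])/.009,0,1); p=q[:,:2]*1000
    def cost(x):
        a=np.array(x[:2]); h=x[2]; e=a+52*np.array([np.cos(h),np.sin(h)])
        s=np.minimum.reduce([sd(p,h,a-12*np.array([np.cos(h),np.sin(h)]),24,12),sd(p,h,a,52+2,6),sd(p,h+np.radians(40),e,55,6)])
        t=np.clip(.5-s/1.5,0,1); near=s<9
        return np.abs(t-lo)[near].sum()+lo[~near].sum()
    r=differential_evolution(cost,[(470,570),(310,390),(-.3,.3)],seed=1,tol=1e-8); return r.x,r.fun,len(q),q
if __name__=="__main__":
    c=np.load("w2.npz"); x,f,n,q=fit(c["P"]); print(x,f,n)
    h=x[2]; s=np.r_[0,22,37,52]; G=[x[:2]+k*np.array([np.cos(h),np.sin(h)]) for k in s]
    h2=h+np.radians(40); G+=[G[3]+k*np.array([np.cos(h2),np.sin(h2)]) for k in(15,30,45)]
    G=np.array(G)/1000; print(G.round(4)); np.save("G.npy",G)
    st=dict(tcp_pos=[0.49042039,0.33572638,0.24929033],orientation=get_state()["orientation"])
    im=c["im"].copy(); pr=proj(cam("wrist",st),np.c_[G,np.full(7,.0397)])
    for u in pr: cv2.circle(im,(int(u[0]*1),int(u[1])),1,(0,255,0),-1)
    cv2.imwrite("pics/w2g.png",cv2.resize(im[40:210,160:330],(680,600),interpolation=cv2.INTER_CUBIC))
E
python3 fit.py; python3 - <<'E'
from h import *
plan([.52,.06,.22],down(6.0),6)
E
```

```text
[ 5.13427242e+02  3.52274074e+02 -1.85150354e-02] 512.1070031789611 11972
[[0.5134 0.3523]
 [0.5354 0.3519]
 [0.5504 0.3516]
 [0.5654 0.3513]
 [0.5771 0.3607]
 [0.5888 0.3702]
 [0.6004 0.3796]]
n=6 step mm 46.4 turn deg 0.0
[1.0, 17.7, 42.6, 5.0, 0.0, 0.0, -0.001, 1.0, 17.7, 42.6, 5.0, 0.0, 0.0, -0.001, 1.0, 17.6, 42.6, 5.0, 0.0, 0.0, -0.001, 1.0, 17.6, 42.6, 5.0, 0.0, 0.0, -0.001, 1.0, 17.6, 42.6, 5.0, 0.0, 0.0, -0.001, 1.0, 17.5, 42.6, 5.0, 0.0, 0.0, -0.001]
```

View pics/w2g.png

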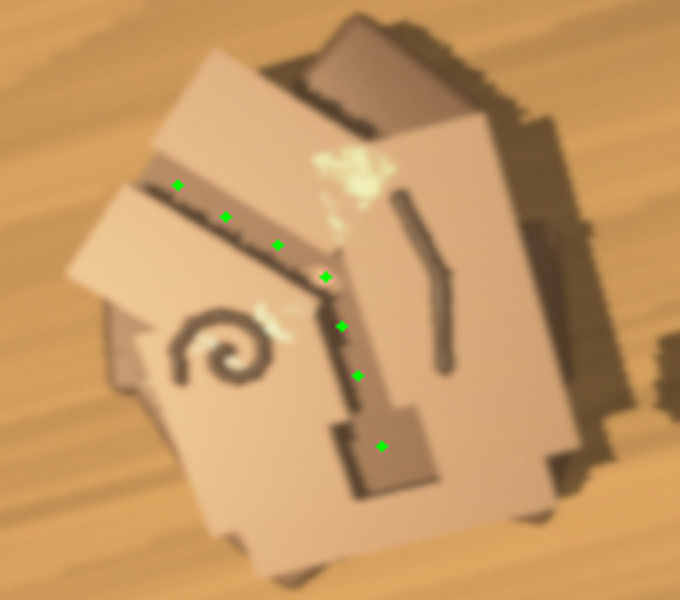

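The fit puts all seven points on the groove's midline, pit to far end. Next I'll look at the scriber.

Request:
arm_command(moves=[1,17.7,42.6,5,0,0,0,1,17.7,42.6,5,0,0,0,1,17.6,42.6,5,0,0,0,1,17.6,42.6,5,0,0,0,1,17.6,42.6,5,0,0,0,1,17.5,42.6,5,0,0,0,1,0,0,0,0,0,0])

```text
clock: 6.5
tcp_pos: [0.52, 0.0565, 0.2205]
orientation: [0.001, 0.989, -0.146, -0.0]
wrist_force: [-0.1, -0.4, -0.2]
finger_gap: 0.0854
grip_force: 0.0
```

```bash
python3 - <<'E'
from h import *
st=get_state(); im,d=read_camera("wrist"); print(st["clock"],st["tcp_pos"])
cv2.imwrite("pics/w3.png",im); c=cam("wrist",st); P=cloud(c,d); np.savez("w3.npz",im=im,d=d,P=P)
Q=P.reshape(-1,3); m=(abs(Q[:,0]-.575)<.1)&(abs(Q[:,1]-.06)<.07)
q=Q[m&(Q[:,2]>.073)&(Q[:,2]<.085)]; print("handle top",len(q),np.median(q[:,2]),q.mean(0),cv2.minAreaRect(q[:,:2].astype(np.float32)))
b=Q[m&(Q[:,2]>.004)&(Q[:,2]<.016)]; print("base",len(b),np.median(b[:,2]),cv2.minAreaRect(b[:,:2].astype(np.float32)))
h=-.27
ax=lambda p:((p[:,:2]-q.mean(0)[:2])@[np.cos(h),np.sin(h)])
a=ax(q);print("along",np.percentile(a,[0,1,99,100]))
E
```

```text
6.5 [0.52004561 0.0564843  0.2204516 ]
handle top 2502 0.07942127303220542 [0.57031859 0.05929802 0.07911675] ((0.5730909109115601, 0.06097956746816635), (0.034458011388778687, 0.12390897423028946), 71.16720581054688)
base 3963 0.009551576634626024 ((0.5738549828529358, 0.059647057205438614), (0.19735118746757507, 0.13586997985839844), 0.7193598747253418)
along [-0.05996789 -0.05819311  0.05945777  0.06417066]
```

View pics/w3.png

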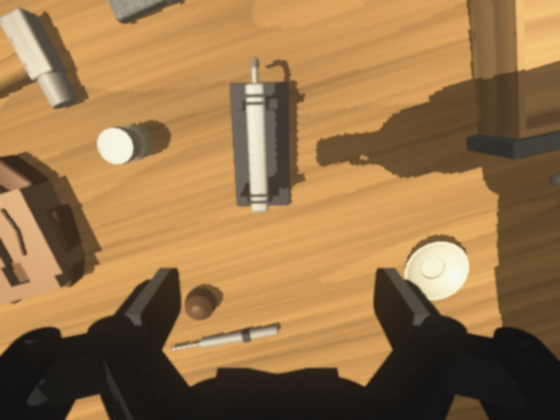

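The scriber lies along the rest from (260,210) to (254,84), with its wire at (254,62). I'll take the axis from the bright handle pixels.

```bash
python3 - <<'E'
from h import *
w=np.load("w3.npz");im=w["im"];st=get_state();c=cam("wrist",st)
g=cv2.cvtColor(im,cv2.COLOR_BGR2HSV); m=(g[...,1]<70)&(g[...,2]>110); m[:,:240]=0;m[:,275:]=0;m[:84]=0;m[215:]=0
rows=[];
for v in range(84,215,6):
    u=np.where(m[v])[0]
    if len(u): p=at_z(c,[[u.min(),v],[u.max()+1,v]],.078); print(v,u.min(),u.max(),np.linalg.norm(p[0]-p[1]).round(4),end=' | ');rows.append((v,(u.min()+u.max()+1)/2))
rows=np.array([r for r in rows if 110<r[0]<195]);k=np.polyfit(rows[:,0],rows[:,1],1)
E=at_z(c,[[np.polyval(k,84),84],[np.polyval(k,207),207]],.078); d=E[0]-E[1]
print("\n",E,np.linalg.norm(d),np.arctan2(d[1],d[0]),E.mean(0))
Rt=q2R(st["orientation"]);print("tool yaw",np.arctan2(Rt[1,0],Rt[0,0]))
v=np.where(m[:,258])[0];print(v.min(),v.max())
# base plate via depth
P=w["P"];Q=P[60:215,225:300].reshape(-1,3);b=Q[(Q[:,2]>.0055)&(Q[:,2]<.013)];print(len(b),cv2.minAreaRect(b[:,:2].astype(np.float32)))
E
```

```text
84 241 264 0.0196 | 90 241 264 0.0197 | 96 244 263 0.0165 | 102 246 263 0.0149 | 108 245 264 0.0166 | 114 244 265 0.0184 | 120 244 265 0.0185 | 126 245 265 0.0177 | 132 245 265 0.0178 | 138 241 266 0.0221 | 144 241 266 0.0223 | 150 240 266 0.0232 | 156 240 266 0.0233 | 162 240 267 0.0243 | 168 241 267 0.0236 | 174 240 267 0.0246 | 180 242 266 0.0221 | 186 240 267 0.0248 | 192 249 267 0.0169 | 198 240 267 0.0251 | 204 240 269 0.027 | 210 253 265 0.0118 | 
 [[0.61695304 0.04813264 0.078     ]
 [0.51742611 0.07931214 0.078     ]] 0.10429654838144166 -0.3035926206024169 [0.56718957 0.06372239 0.078     ]
tool yaw -0.291183391927697
84 210
3927 ((0.561777651309967, 0.061951279640197754), (0.06013043597340584, 0.1293552815914154), 74.47964477539062)
```

```bash
python3 - <<'E'
from h import *
w=np.load("w3.npz");P=w["P"];Q=P[50:225,225:290].reshape(-1,3)
h=-.271;o=np.array([.5618,.0620]);a=np.array([np.cos(h),np.sin(h)]);n=np.array([-a[1],a[0]])
for z0,z1 in((.074,.083),(.066,.083),(.077,.083)):
    q=Q[(Q[:,2]>z0)&(Q[:,2]<z1)];u=(q[:,:2]-o)@a;v=(q[:,:2]-o)@n
    print(z0,len(q),"v",np.percentile(v,[1,50,99]).round(4))
    print(np.histogram(u,np.arange(-.08,.085,.005))[0])
    mid=abs(u)<.035; print("mid v",np.percentile(v[mid],[2,50,98]).round(4),"slope",np.polyfit(u[mid],v[mid],1), "z",np.median(q[mid,2]))
q=Q[(Q[:,2]>.018)&(Q[:,2]<.066)];u=(q[:,:2]-o)@a;v=(q[:,:2]-o)@n
s=u>.066;print("wire",s.sum(),np.c_[u,v,q[:,2]][s].round(4)[:40:3])
E
```

```text
0.074 2451 v [-0.0081 -0.0004  0.0077]
[  0   0   0   0   0  12  87  94 104 102 103 101  99 106 108 109 102 107
 111 119 117 122 113 113 132 129 129  76  24  27   5   0]
mid v [-0.008  -0.0003  0.0075] slope [ 0.00289417 -0.00036795] z 0.07942580778542929
0.066 2919 v [-0.0169 -0.0004  0.0165]
[  0   0   0   0   0  12 100 184 163 102 105 106  99 106 108 109 108 110
 111 119 117 125 118 157 244 153 133  82  44  47  41  16]
mid v [-0.0082 -0.0005  0.0075] slope [ 0.00178218 -0.00048815] z 0.0794053168822062
0.077 2311 v [-0.0079 -0.0003  0.0076]
[  0   0   0   0   0  11  85  92 103  99  97  99  98 101 100 105 101 106
 109 116 113 114 111 109 130 124 127  61   0   0   0   0]
mid v [-0.0076 -0.0003  0.0073] slope [ 0.00182443 -0.00026739] z 0.07946124835178314
wire 26 [[ 0.08    0.0006  0.0626]
 [ 0.0791  0.0014  0.0639]
 [ 0.0789 -0.0011  0.0643]
 [ 0.078   0.0013  0.0659]
 [ 0.0779 -0.0012  0.0659]
 [ 0.0773  0.0022  0.0658]
 [ 0.0765 -0.0027  0.0648]
 [ 0.0769 -0.0028  0.0502]
 [ 0.0772 -0.0017  0.0293]]
```

The handle centre comes out at (0.5651, 0.0608) with yaw -0.271. Its length (about 108 mm), width (about 15.5 mm) and top height (about 78 mm) match the description.

```bash
python3 - <<'E'
from h import *
s=plan([.5651,.0608,.11],down(-.271),4)
s=plan([.5651,.0608,.051],down(-.271),4,start=s)
E
```

```text
n=4 step mm 29.9 turn deg 0.3
[1.0, 10.6, -3.9, 27.7, 0.0, -0.0, -0.005, 1.0, 10.6, -3.8, 27.7, 0.0, -0.0, -0.005, 1.0, 10.6, -3.8, 27.7, 0.0, -0.0, -0.005, 1.0, 10.7, -3.7, 27.7, 0.0, -0.0, -0.005]
n=4 step mm 14.8 turn deg 0.0
[1.0, 0.0, 0.0, 14.8, 0.0, 0.0, 0.0, 1.0, 0.0, 0.0, 14.8, 0.0, 0.0, 0.0, 1.0, 0.0, 0.0, 14.8, 0.0, 0.0, 0.0, 1.0, 0.0, 0.0, 14.8, 0.0, 0.0, 0.0]
```

Request:
arm_command(moves=[1,10.6,-3.8,27.7,0,0,-0.005,1,10.6,-3.8,27.7,0,0,-0.005,1,10.6,-3.8,27.7,0,0,-0.005,1,10.7,-3.7,27.7,0,0,-0.005,1,0,0,14.8,0,0,0,1,0,0,14.8,0,0,0,1,0,0,14.8,0,0,0,1,0,0,14.8,0,0,0])

```text
clock: 7.55
tcp_pos: [0.5654, 0.0637, 0.0502]
orientation: [-0.0, 0.991, -0.132, 0.0]
wrist_force: [0.7, -0.4, 0.4]
finger_gap: 0.0858
grip_force: 0.0
```

Request:
arm_command(moves=[1,0,0,0,0,0,0,1,0,0,0,0,0,0])

```text
clock: 7.8
tcp_pos: [0.5655, 0.0636, 0.0508]
orientation: [0.0, 0.991, -0.132, 0.0]
wrist_force: [0.4, -0.2, 0.0]
finger_gap: 0.0856
grip_force: 0.0
```

Request:
arm_command(moves=[1,0.4,2.8,0,0,0,0,1,0,0,0,0,0,0,-1,0,0,0,0,0,0,-1,0,0,0,0,0,0,-1,0,0,0,0,0,0,-1,0,0,0,0,0,0,-1,0,0,0,0,0,0,-1,0,0,0,0,0,0], newtons=100)

```text
clock: 8.8
tcp_pos: [0.5651, 0.0608, 0.0507]
orientation: [0.0, 0.991, -0.132, 0.0]
wrist_force: [-0.8, -0.0, 3.5]
finger_gap: 0.0143
grip_force: 97.7
```

Request:
arm_command(moves=[-1,0,0,0,0,0,0,-1,0,0,0,0,0,0])

```text
clock: 9.05
tcp_pos: [0.5651, 0.0608, 0.0507]
orientation: [0.0, 0.991, -0.132, 0.0]
wrist_force: [-0.9, -0.2, 4.3]
finger_gap: 0.0143
grip_force: 97.8
```

```bash
python3 - <<'E'
from h import *
s=plan([.5651,.0608,.13],down(-.271),3,-1)
s=plan([.4411,.3724,.13],down(-.271),8,-1,start=s)
E
```

```text
n=3 step mm 26.4 turn deg 0.1
[-1.0, 0.0, 0.0, -26.4, -0.0, -0.0, 0.002, -1.0, 0.0, 0.0, -26.4, -0.0, -0.0, 0.002, -1.0, 0.0, 0.0, -26.4, -0.0, -0.0, 0.002]
n=8 step mm 41.9 turn deg 0.0
[-1.0, -25.4, -33.4, 0.0, 0.0, 0.0, 0.0, -1.0, -25.4, -33.4, 0.0, 0.0, 0.0, 0.0, -1.0, -25.4, -33.4, 0.0, 0.0, 0.0, 0.0, -1.0, -25.4, -33.4, 0.0, 0.0, 0.0, 0.0, -1.0, -25.4, -33.4, 0.0, 0.0, 0.0, 0.0, -1.0, -25.4, -33.4, 0.0, 0.0, 0.0, 0.0, -1.0, -25.4, -33.4, 0.0, 0.0, 0.0, 0.0, -1.0, -25.4, -33.4, 0.0, 0.0, 0.0, 0.0]
```

Request:
arm_command(moves=[-1,0,0,-20,0,0,0,-1,0,0,-20,0,0,0,-1,0,0,-20,0,0,0,-1,0,0,-20,0,0,0])

```text
clock: 9.55
tcp_pos: [0.5644, 0.0608, 0.1303]
orientation: [0.0, 0.991, -0.132, -0.001]
wrist_force: [0.3, -0.0, -1.1]
finger_gap: 0.0141
grip_force: 97.5
```

Request:
arm_command(moves=[-1,-15,-20,0,0,0,0,-1,-28,-37,0,0,0,0,-1,-30,-39,0,0,0,0,-1,-30,-39,0,0,0,0,-1,-30,-39,0,0,0,0,-1,-30,-39,0,0,0,0,-1,-25,-34,0,0,0,0,-1,-15.2,-20.2,0,0,0,0])

```text
clock: 10.55
tcp_pos: [0.4372, 0.3735, 0.1296]
orientation: [0.0, 0.991, -0.131, -0.0]
wrist_force: [0.4, 0.2, -0.7]
finger_gap: 0.0144
grip_force: 97.6
```

Request:
arm_command(moves=[-1,0,0,0,0,0,0,-1,0,0,0,0,0,0,-1,0,0,0,0,0,0])

```text
clock: 10.92
tcp_pos: [0.439, 0.3708, 0.1302]
orientation: [0.0, 0.991, -0.133, -0.0]
wrist_force: [0.1, -1.1, -2.4]
finger_gap: 0.0145
grip_force: 97.7
```

```bash
python3 - <<'E'
from h import *
st=get_state(); im,d=read_camera("wrist"); print(st["clock"],st["tcp_pos"],st["finger_gap"],st["wrist_force"])
c=cam("wrist",st); P=cloud(c,d); np.savez("w4.npz",im=im,d=d,P=P)
Rt=q2R(st["orientation"]);t=st["tcp_pos"]
print("tool x",Rt[:,0])
T=(P.reshape(-1,3)-t)@Rt; m=(d.ravel()>0)&(d.ravel()<.22)&(T[:,0]>.045)&(abs(T[:,1])<.02)
q=T[m]; o=np.argsort(q[:,2]); print(len(q)); print((q[o][::max(1,len(q)//25)]*1000).round(1))
pp=proj(c,t+Rt@[.075,0,.0307]); print("pred point px",pp)
G=np.load("G.npy")
vis=im.copy()
for u in proj(c,np.c_[G,np.full(7,.038)]): cv2.circle(vis,tuple(int(x) for x in u),2,(0,255,0),-1)
cv2.circle(vis,tuple(int(x) for x in pp[0]),2,(0,0,255),-1)
cv2.imwrite("pics/w4.png",vis)
E
```

```text
10.925 [0.4390048  0.37083613 0.13023279] 0.014458161657969103 [ 0.06588625 -1.12758645 -2.35527591]
tool x [ 9.64883981e-01 -2.62676399e-01 -1.14501792e-04]
9251
[[ 4.610e+01  3.800e+00 -3.110e+01]
 [ 4.640e+01  4.600e+00 -2.910e+01]
 [ 5.210e+01 -1.100e+00 -2.850e+01]
 [ 5.440e+01 -5.400e+00 -2.750e+01]
 [ 5.860e+01 -1.500e+00 -2.390e+01]
 [ 6.520e+01 -1.000e-01 -2.250e+01]
 [ 7.250e+01 -1.200e+00 -1.650e+01]
 [ 1.315e+02  1.230e+01  7.920e+01]
 [ 5.690e+01 -1.970e+01  8.010e+01]
 [ 9.790e+01  9.800e+00  8.050e+01]
 [ 1.303e+02  9.000e-01  8.080e+01]
 [ 8.100e+01  1.580e+01  8.100e+01]
 [ 9.440e+01 -1.250e+01  8.110e+01]
 [ 8.900e+01 -1.320e+01  8.130e+01]
 [ 1.021e+02 -1.620e+01  8.140e+01]
 [ 1.327e+02 -8.800e+00  8.150e+01]
 [ 1.004e+02 -1.750e+01  8.170e+01]
 [ 7.170e+01 -1.620e+01  8.180e+01]
 [ 9.920e+01  6.600e+00  8.200e+01]
 [ 9.030e+01  8.700e+00  8.220e+01]
 [ 1.257e+02 -4.700e+00  8.250e+01]
 [ 8.110e+01 -1.480e+01  8.410e+01]
 [ 1.187e+02 -1.130e+01  8.980e+01]
 [ 1.282e+02 -1.570e+01  9.030e+01]
 [ 1.009e+02 -8.300e+00  9.090e+01]
 [ 1.363e+02 -1.050e+01  1.042e+02]]
pred point px [[276.42034293 108.623556  ]]
```

View pics/w4.png

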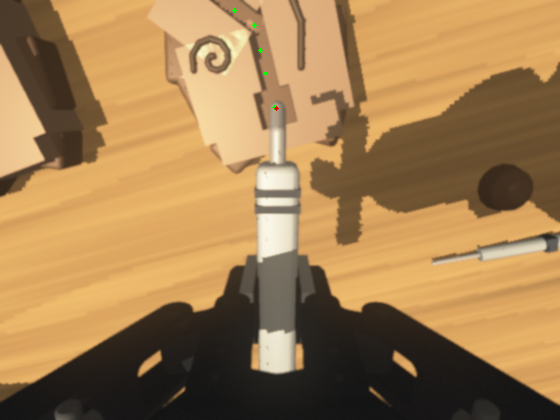

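The scriber is held straight. Its wire tip at (277,105) sits over the pit, and the projected groove points fall in the groove at (265,74), (260,50) and (254,26). I'll refit the groove from this closer view as a check and plan the descent.

```bash
python3 - <<'E'
from fit import *
P=np.load("w4.npz")["P"]; 
Q=P.reshape(-1,3);m=(abs(Q[:,0]-.557)<.09)&(abs(Q[:,1]-.355)<.085)&(Q[:,2]>.03)&(Q[:,2]<.06)
hh=np.histogram(Q[m][:,2],np.arange(.03,.06,.001));print(hh[0])
x,f,n,_=fit(P,.0488);print(x,f,n)
w=np.load("w4.npz")["im"]
# lateral of wire: columns of bright wire rows 115-155
g=cv2.cvtColor(w,cv2.COLOR_BGR2GRAY).astype(float);
for v in(125,135,145): print(v,g[v,262:296].astype(int))
E
```

```text
[ 451  717  313   34    4    1    0   18  422 1401  922  122   27   24
   29   28  157 2757 9507 6251 1262  405   69    0    0    0    0    0
    0]
[ 5.13445749e+02  3.51962769e+02 -2.04877989e-02] 999.2274381544016 23398
125 [102  83  80  88 107 129 140 145 152 158 164 167 167 166 164 160 151 142
 136 130 121 111 109 128 159 180 187 188 189 189 189 189 189 189]
135 [198 198 198 197 197 196 192 186 184 193 204 218 232 242 244 238 223 205
 188 174 160 145 132 139 165 184 189 190 189 189 188 188 188 188]
145 [198 197 198 199 197 195 192 184 183 193 205 218 232 242 244 238 222 204
 187 173 159 144 131 137 164 183 188 190 189 189 188 187 188 187]
```

Request:
arm_command(moves=[-1,1.7,-1.5,10,0,0,0,-1,0,0,12,0,0,0,-1,0,0,12,0,0,0,-1,0,0,8,0,0,0,-1,0,0,3,0,0,0,-1,0,0,0,0,0,0,-1,0,0,0,0,0,0,-1,0,0,0,0,0,0])

```text
clock: 11.98
tcp_pos: [0.4409, 0.373, 0.0859]
orientation: [-0.0, 0.991, -0.132, 0.0]
wrist_force: [-0.2, 0.0, -1.0]
finger_gap: 0.0144
grip_force: 97.7
```

```bash
cat > gr.py <<'E'
from h import *
def path(z,ahead=None):
    x0=np.array([.5134,.3521]);h=-.0195;d1=np.array([np.cos(h),np.sin(h)]);d2=np.array([np.cos(h+.6981),np.sin(h+.6981)])
    return x0,x0+.052*d1,x0+.052*d1+.050*d2
def pt():
    st=get_state();Rt=q2R(st["orientation"]);return st["tcp_pos"]+Rt@[.075,0,.0307],Rt,st
if __name__=="__main__":
    p,Rt,st=pt();a,b,e=path(0); print("point",p.round(4),"force",st["wrist_force"].round(1),"clock",st["clock"])
    for n,q in(("pit",a),("bend",b),("end",e)):
        print(n,q.round(4),"delta tool mm",(1000*Rt.T@(np.r_[q,.0405]-p)).round(1))
    print("bend-pit",(1000*Rt.T@np.r_[b-a,0]).round(1),"end-bend",(1000*Rt.T@np.r_[e-b,0]).round(1))
E
python3 gr.py
```

```text
point [0.5133 0.3535 0.0552] force [-0.2  0.  -1. ] clock 11.975
pit [0.5134 0.3521] delta tool mm [ 0.4  1.3 14.7]
bend [0.5654 0.3511] delta tool mm [ 50.9 -11.3  14.8]
end [0.6043 0.3825] delta tool mm [ 80.2 -51.8  14.8]
bend-pit [ 50.4 -12.6   0. ] end-bend [ 29.4 -40.5   0. ]
```

Request:
arm_command(moves=[-1,0.4,1.3,3,0,0,0,-1,0,0,3,0,0,0,-1,0,0,3,0,0,0,-1,0,0,3,0,0,0,-1,0,0,2.5,0,0,0,-1,0,0,0,0,0,0,-1,0,0,0,0,0,0,-1,0,0,0,0,0,0])

```text
clock: 12.98
tcp_pos: [0.4408, 0.3715, 0.0711]
orientation: [-0.0, 0.991, -0.132, 0.0]
wrist_force: [0.4, 0.5, -0.9]
finger_gap: 0.0142
grip_force: 97.7
```

```bash
python3 gr.py
```

```text
point [0.5132 0.3519 0.0404] force [ 0.4  0.5 -0.9] clock 12.975
pit [0.5134 0.3521] delta tool mm [ 0.2 -0.2 -0.1]
bend [0.5654 0.3511] delta tool mm [ 50.6 -12.8  -0.1]
end [0.6043 0.3825] delta tool mm [ 80.  -53.3  -0.1]
bend-pit [ 50.4 -12.6   0. ] end-bend [ 29.4 -40.5   0. ]
```

Request:
arm_command(moves=[-1,0,0,1,0,0,0,-1,2.5,-0.6,0,0,0,0,-1,2.5,-0.6,0,0,0,0,-1,2.5,-0.7,0,0,0,0,-1,2.5,-0.6,0,0,0,0,-1,2.5,-0.6,0,0,0,0,-1,2.5,-0.7,0,0,0,0,-1,2.5,-0.6,0,0,0,0])

```text
clock: 13.98
tcp_pos: [0.4589, 0.3711, 0.0699]
orientation: [0.0, 0.991, -0.132, 0.0]
wrist_force: [-0.6, -0.4, -0.4]
finger_gap: 0.0143
grip_force: 97.7
```

```bash
python3 gr.py
```

```text
point [0.5313 0.3515 0.0392] force [-0.6 -0.4 -0.4] clock 13.975
pit [0.5134 0.3521] delta tool mm [-17.4   4.1  -1.3]
bend [0.5654 0.3511] delta tool mm [33.  -8.5 -1.3]
end [0.6043 0.3825] delta tool mm [ 62.4 -48.9  -1.3]
bend-pit [ 50.4 -12.6   0. ] end-bend [ 29.4 -40.5  -0. ]
```

Request:
arm_command(moves=[-1,2.5,-0.7,0,0,0,0,-1,2.5,-0.6,0,0,0,0,-1,2.5,-0.7,0,0,0,0,-1,2.5,-0.6,0,0,0,0,-1,2.5,-0.7,0,0,0,0,-1,2.5,-0.6,0,0,0,0,-1,2.5,-0.7,0,0,0,0,-1,2.5,-0.6,0,0,0,0])

```text
clock: 14.98
tcp_pos: [0.4796, 0.371, 0.07]
orientation: [0.0, 0.991, -0.132, 0.0]
wrist_force: [0.3, 0.1, -0.7]
finger_gap: 0.0142
grip_force: 97.7
```

Request:
arm_command(moves=[-1,2.5,-0.7,0,0,0,0,-1,2.5,-0.6,0,0,0,0,-1,2.5,-0.7,0,0,0,0,-1,2.5,-0.6,0,0,0,0,-1,1.5,-0.7,0,0,0,0,-1,0,0,0,0,0,0])

```text
clock: 15.72
tcp_pos: [0.4915, 0.3711, 0.0699]
orientation: [0.0, 0.991, -0.132, 0.0]
wrist_force: [0.3, -0.2, -0.9]
finger_gap: 0.0144
grip_force: 97.7
```

```bash
python3 gr.py
```

```text
point [0.5639 0.3515 0.0392] force [ 0.3 -0.2 -0.9] clock 15.725
pit [0.5134 0.3521] delta tool mm [-48.9  12.6  -1.3]
bend [0.5654 0.3511] delta tool mm [ 1.6  0.  -1.3]
end [0.6043 0.3825] delta tool mm [ 30.9 -40.5  -1.3]
bend-pit [ 50.4 -12.6   0. ] end-bend [ 29.4 -40.5  -0. ]
```

Request:
arm_command(moves=[-1,1.5,0,0,0,0,0,-1,1.5,-2,0,0,0,0,-1,1.4,-2,0,0,0,0,-1,1.5,-2.1,0,0,0,0,-1,1.5,-2,0,0,0,0,-1,1.4,-2,0,0,0,0,-1,1.5,-2.1,0,0,0,0,-1,1.5,-2,0,0,0,0])

```text
clock: 16.73
tcp_pos: [0.5066, 0.3818, 0.0699]
orientation: [0.0, 0.991, -0.132, -0.0]
wrist_force: [0.5, -0.4, -1.4]
finger_gap: 0.0144
grip_force: 97.7
```

```bash
python3 gr.py
```

```text
point [0.579  0.3622 0.0392] force [ 0.5 -0.4 -1.4] clock 16.725
pit [0.5134 0.3521] delta tool mm [-60.7  26.9  -1.3]
bend [0.5654 0.3511] delta tool mm [-10.2  14.3  -1.3]
end [0.6043 0.3825] delta tool mm [ 19.2 -26.2  -1.3]
bend-pit [ 50.4 -12.6  -0. ] end-bend [ 29.4 -40.5  -0. ]
```

Request:
arm_command(moves=[-1,1.5,-2,0,0,0,0,-1,1.5,-2.1,0,0,0,0,-1,1.5,-2,0,0,0,0,-1,1.5,-2.1,0,0,0,0,-1,1.5,-2,0,0,0,0,-1,1.5,-2.1,0,0,0,0,-1,1.5,-2,0,0,0,0,-1,1.5,-2,0,0,0,0])

```text
clock: 17.73
tcp_pos: [0.5224, 0.3944, 0.0699]
orientation: [0.0, 0.991, -0.132, -0.0]
wrist_force: [-0.5, 0.8, -1.1]
finger_gap: 0.0144
grip_force: 97.7
```

Request:
arm_command(moves=[-1,1.5,-2,0,0,0,0,-1,1.5,-2,0,0,0,0,-1,1.5,-2,0,0,0,0,-1,0,0,0,0,0,0,-1,0,0,0,0,0,0])

```text
clock: 18.35
tcp_pos: [0.5281, 0.3989, 0.0699]
orientation: [0.0, 0.991, -0.132, -0.0]
wrist_force: [0.9, -0.8, -1.3]
finger_gap: 0.0141
grip_force: 97.7
```

```bash
python3 gr.py; python3 - <<'E'
from h import *
print(get_state()["joint_pos"])
E
```

```text
point [0.6005 0.3793 0.0392] force [ 0.9 -0.8 -1.3] clock 18.35
pit [0.5134 0.3521] delta tool mm [-77.   49.   -1.3]
bend [0.5654 0.3511] delta tool mm [-26.5  36.4  -1.3]
end [0.6043 0.3825] delta tool mm [ 2.8 -4.  -1.3]
bend-pit [ 50.4 -12.6  -0. ] end-bend [ 29.4 -40.5  -0. ]
[ 5.25783368e-01  5.62624083e-01  2.70544301e-02  1.03540962e+00
 -1.03059839e-04 -2.35140067e+00]
```

The point is at groove6. I'll confirm the depth with a gentle probe of the floor, which should be about 1 mm lower.

Request:
arm_command(moves=[-1,0,0,0.5,0,0,0,-1,0,0,0.4,0,0,0,-1,0,0,0,0,0,0])

```text
clock: 18.73
tcp_pos: [0.5282, 0.3989, 0.069]
orientation: [0.0, 0.991, -0.132, -0.0]
wrist_force: [0.3, -0.2, -1.1]
finger_gap: 0.0144
grip_force: 97.7
```

Request:
arm_command(moves=[-1,0,0,0.4,0,0,0,-1,0,0,0,0,0,0])

```text
clock: 18.98
tcp_pos: [0.5283, 0.3989, 0.0687]
orientation: [0.0, 0.991, -0.132, 0.0]
wrist_force: [0.4, -0.8, -0.5]
finger_gap: 0.0144
grip_force: 97.7
```

Request:
arm_command(moves=[-1,0,0,0.4,0,0,0,-1,0,0,0,0,0,0])

```text
clock: 19.23
tcp_pos: [0.5282, 0.399, 0.0683]
orientation: [0.0, 0.991, -0.132, 0.0]
wrist_force: [-0.1, -0.5, -0.6]
finger_gap: 0.0142
grip_force: 97.7
```

Request:
arm_command(moves=[-1,0,0,0.4,0,0,0,-1,0,0,0,0,0,0])

```text
clock: 19.48
tcp_pos: [0.5282, 0.399, 0.068]
orientation: [-0.0, 0.991, -0.132, 0.0]
wrist_force: [-1.5, 0.0, 0.9]
finger_gap: 0.0144
grip_force: 97.8
```

Request:
arm_command(moves=[-1,0,0,0.4,0,0,0,-1,0,0,0,0,0,0])

```text
clock: 19.73
tcp_pos: [0.5282, 0.399, 0.0677]
orientation: [-0.0, 0.991, -0.132, 0.0]
wrist_force: [-2.2, -0.1, 2.1]
finger_gap: 0.0145
grip_force: 98.1
```

Request:
arm_command(moves=[-1,0,0,0.4,0,0,0,-1,0,0,0,0,0,0])

```text
clock: 19.98
tcp_pos: [0.5281, 0.3991, 0.0674]
orientation: [-0.0, 0.991, -0.132, 0.0]
wrist_force: [-1.6, 0.7, 3.9]
finger_gap: 0.0145
grip_force: 98.4
```

Floor contact came about 1.8 mm below the traverse height, so the point stayed about 7 mm below the rim throughout. I'll lift out and go to the drawer.

```bash
cat >> h.py <<'E'
def pose(yaw,th):
    "tool down at yaw, then nose (tool x) up by th"
    return down(yaw)@R.from_rotvec([0,th,0]).as_matrix()
E
python3 - <<'E'
from h import *
Rt=pose(-1.642,np.radians(18)); print(Rt[:,0])
if Rt[2,0]<0: Rt=pose(-1.642,-np.radians(18))
print(Rt)
st=get_state(); s=(np.array(st["tcp_pos"])+[0,0,.095],q2R(st["orientation"]))
s=plan([.5644,-.2638,.165],Rt,15,-1,start=s)
E
```

```text
[-0.06766151 -0.94864662  0.30901699]
[[-0.06766151 -0.99746609 -0.02198456]
 [-0.94864662  0.07114352 -0.30823397]
 [ 0.30901699  0.         -0.95105652]]
n=15 step mm 44.3 turn deg 5.4
[-1.0, 13.9, 42.0, -0.2, -0.014, 0.018, 0.091, -1.0, 17.6, 40.6, 0.7, -0.014, 0.018, 0.091, -1.0, 21.2, 38.8, 1.6, -0.014, 0.018, 0.091, -1.0, 24.6, 36.7, 2.6, -0.014, 0.018, 0.091, -1.0, 27.8, 34.2, 3.5, -0.014, 0.018, 0.091, -1.0, 30.7, 31.5, 4.5, -0.014, 0.018, 0.091, -1.0, 33.4, 28.5, 5.5, -0.014, 0.018, 0.091, -1.0, 35.7, 25.3, 6.5, -0.014, 0.018, 0.091]
[-1.0, 37.8, 21.8, 7.5, -0.014, 0.018, 0.091, -1.0, 39.4, 18.2, 8.5, -0.014, 0.018, 0.091, -1.0, 40.8, 14.4, 9.4, -0.014, 0.018, 0.091, -1.0, 41.7, 10.5, 10.3, -0.014, 0.018, 0.091, -1.0, 42.3, 6.5, 11.2, -0.014, 0.018, 0.091, -1.0, 42.5, 2.5, 12.0, -0.014, 0.018, 0.091, -1.0, 42.4, -1.5, 12.7, -0.014, 0.018, 0.091]
```

Request:
arm_command(moves=[-1,0,0,-5,0,0,0,-1,0,0,-12,0,0,0,-1,0,0,-20,0,0,0,-1,0,0,-25,0,0,0,-1,0,0,-22,0,0,0,-1,0,0,-11,0,0,0])

```text
clock: 20.72
tcp_pos: [0.5291, 0.3993, 0.164]
orientation: [-0.001, 0.991, -0.132, 0.001]
wrist_force: [0.3, 0.0, -1.3]
finger_gap: 0.0144
grip_force: 97.7
```

Request:
arm_command(moves=[-1,13.9,42,-0.2,-0.014,0.018,0.091,-1,17.6,40.6,0.7,-0.014,0.018,0.091,-1,21.2,38.8,1.6,-0.014,0.018,0.091,-1,24.6,36.7,2.6,-0.014,0.018,0.091,-1,27.8,34.2,3.5,-0.014,0.018,0.091,-1,30.7,31.5,4.5,-0.014,0.018,0.091,-1,33.4,28.5,5.5,-0.014,0.018,0.091,-1,35.7,25.3,6.5,-0.014,0.018,0.091])

```text
clock: 21.72
tcp_pos: [0.5473, 0.0441, 0.1633]
orientation: [0.064, 0.875, -0.476, 0.063]
wrist_force: [1.8, -1.0, -1.8]
finger_gap: 0.0144
grip_force: 97.7
```

Request:
arm_command(moves=[-1,37.8,21.8,7.5,-0.014,0.018,0.091,-1,39.4,18.2,8.5,-0.014,0.018,0.091,-1,40.8,14.4,9.4,-0.014,0.018,0.091,-1,41.7,10.5,10.3,-0.014,0.018,0.091,-1,42.3,6.5,11.2,-0.014,0.018,0.091,-1,42.5,2.5,12,-0.014,0.018,0.091,-1,42.4,-1.5,12.7,-0.014,0.018,0.091,-1,0,0,0,0,0,0])

```text
clock: 22.72
tcp_pos: [0.5647, -0.2664, 0.1643]
orientation: [-0.112, -0.672, 0.724, -0.11]
wrist_force: [0.0, 0.3, -1.5]
finger_gap: 0.0143
grip_force: 97.7
```

Request:
arm_command(moves=[-1,0,0,0,0,0,0,-1,0,0,0,0,0,0])

```text
clock: 22.98
tcp_pos: [0.5648, -0.2625, 0.1646]
orientation: [-0.112, -0.674, 0.722, -0.11]
wrist_force: [-0.3, -0.1, -1.7]
finger_gap: 0.0146
grip_force: 97.7
```

```bash
python3 - <<'E'
from h import *
st=get_state(); im,d=read_camera("wrist"); c=cam("wrist",st); P=cloud(c,d); cv2.imwrite("pics/w5.png",im)
print(st["clock"],st["tcp_pos"],q2R(st["orientation"])[:,0])
F=np.array([.567,-.269,.022]);Ru=R.from_euler("z",-4.1,degrees=True).as_matrix()
L=(P.reshape(-1,3)-F)@Ru
print("floor z",np.median(L[(abs(L[:,2])<.01)&(abs(L[:,0])<.05)&(abs(L[:,1])<.08)][:,2]))
t=L[(L[:,2]>.058)&(L[:,2]<.07)&(L[:,0]<-.05)&(L[:,0]>-.1)&(abs(L[:,1])<.12)];print("panel top x",len(t),np.percentile(t[:,0],[3,50,97]),"y",np.percentile(t[:,1],[1,99]))
u=L[(L[:,2]>.074)&(L[:,2]<.085)&(L[:,0]>.03)&(L[:,0]<.2)];print("unit front x",len(u),np.percentile(u[:,0],[1,5,50]) if len(u) else "")
Rt=pose(-1.642,-np.radians(18)); Rt=Rt if Rt[2,0]>0 else pose(-1.642,np.radians(18))
s=plan([.5644,-.2638,.07],Rt,6,-1); s=plan([.5644,-.2638,.030],Rt,4,-1,start=s)
E
```

```text
22.975 [ 0.56475885 -0.26251955  0.16463387] [-0.06693005 -0.94836862  0.31002794]
floor z 0.0017139844444429495
panel top x 5537 [-0.07754666 -0.0687029  -0.0589504 ] y [-0.1118931   0.04132729]
unit front x 47352 [0.07069493 0.0758877  0.13336331]
n=6 step mm 15.8 turn deg 0.1
[-1.0, -4.7, 0.2, 15.1, -0.001, -0.0, 0.0, -1.0, -4.7, 0.2, 15.1, -0.001, -0.0, 0.0, -1.0, -4.7, 0.2, 15.1, -0.001, -0.0, 0.0, -1.0, -4.7, 0.1, 15.1, -0.001, -0.0, 0.0, -1.0, -4.7, 0.1, 15.1, -0.001, -0.0, 0.0, -1.0, -4.7, 0.1, 15.1, -0.001, -0.0, 0.0]
n=4 step mm 10.0 turn deg 0.0
[-1.0, -3.1, 0.0, 9.5, 0.0, 0.0, 0.0, -1.0, -3.1, 0.0, 9.5, 0.0, 0.0, 0.0, -1.0, -3.1, 0.0, 9.5, 0.0, 0.0, 0.0, -1.0, -3.1, 0.0, 9.5, 0.0, 0.0, 0.0]
```

View pics/w5.png

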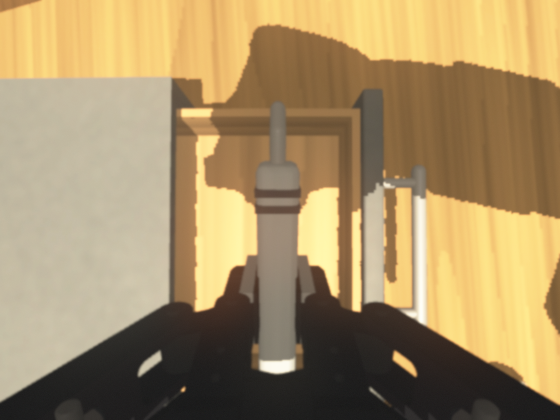

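The scriber hangs over the open drawer between the panel (column 370) and the unit (column 172). The measured panel and unit positions agree with the fit. I'll lower it.

Request:
arm_command(moves=[-1,-4.7,0.2,15.1,0,0,0,-1,-4.7,0.2,15.1,0,0,0,-1,-4.7,0.2,15.1,0,0,0,-1,-4.7,0.1,15.1,0,0,0,-1,-4.7,0.1,15.1,0,0,0,-1,-4.7,0.1,15.1,0,0,0,-1,0,0,0,0,0,0])

```text
clock: 23.9
tcp_pos: [0.5635, -0.2645, 0.0679]
orientation: [-0.113, -0.673, 0.723, -0.109]
wrist_force: [0.4, -0.2, -1.2]
finger_gap: 0.0148
grip_force: 97.7
```

Request:
arm_command(moves=[-1,-3.1,0,9.5,0,0,0,-1,-3.1,0,9.5,0,0,0,-1,-2,0,6,0,0,0,-1,-1.5,0,5,0,0,0,-1,-0.8,0,2.4,0,0,0,-1,0,0,0,0,0,0,-1,0,0,0,0,0,0])

```text
clock: 24.78
tcp_pos: [0.5653, -0.2652, 0.0361]
orientation: [-0.112, -0.673, 0.723, -0.111]
wrist_force: [-0.0, 0.1, -2.0]
finger_gap: 0.0138
grip_force: 97.7
```

Request:
arm_command(moves=[-1,-0.6,0,1.9,0,0,0,-1,-0.6,0,1.9,0,0,0,-1,0,0,0,0,0,0])

```text
clock: 25.15
tcp_pos: [0.5649, -0.2651, 0.0316]
orientation: [-0.112, -0.673, 0.723, -0.11]
wrist_force: [-0.1, -0.4, -1.3]
finger_gap: 0.0143
grip_force: 97.7
```

Request:
arm_command(moves=[-1,-0.3,0,1,0,0,0,-1,0,0,0,0,0,0])

```text
clock: 25.4
tcp_pos: [0.565, -0.2651, 0.0307]
orientation: [-0.112, -0.673, 0.723, -0.11]
wrist_force: [-0.6, 0.4, -1.0]
finger_gap: 0.0143
grip_force: 97.7
```

Request:
arm_command(moves=[-1,-0.3,0,1,0,0,0,-1,0,0,0,0,0,0])

```text
clock: 25.65
tcp_pos: [0.565, -0.2652, 0.0297]
orientation: [-0.112, -0.673, 0.723, -0.11]
wrist_force: [-0.2, -1.2, -1.1]
finger_gap: 0.0141
grip_force: 97.7
```

Request:
arm_command(moves=[-1,-0.3,0,1,0,0,0,-1,0,0,0,0,0,0])

```text
clock: 25.9
tcp_pos: [0.565, -0.2652, 0.0286]
orientation: [-0.112, -0.673, 0.723, -0.11]
wrist_force: [-0.3, -0.6, -2.0]
finger_gap: 0.0145
grip_force: 97.7
```

Request:
arm_command(moves=[-0.3,0,0,0,0,0,0,-0.2,0,0,0,0,0,0,-0.1,0,0,0,0,0,0,0,0,0,0,0,0,0,0,0,0,0,0,0,0,0,0,0,0,0,0,0])

```text
clock: 26.65
tcp_pos: [0.5651, -0.2652, 0.0287]
orientation: [-0.112, -0.673, 0.723, -0.11]
wrist_force: [0.6, 0.6, -0.1]
finger_gap: 0.0428
grip_force: 0.0
```

```bash
python3 - <<'E'
from h import *
st=get_state();p=np.array(st["tcp_pos"]);Rt=q2R(st["orientation"]);print(p,st["finger_gap"])
s=plan(p+[0,0.0,.14],Rt,6,0)
E
```

```text
[ 0.565119   -0.26521722  0.02869954] 0.042820680305585765
n=6 step mm 23.3 turn deg 0.0
[0.0, 7.2, -0.2, -22.2, 0.0, 0.0, 0.0, 0.0, 7.2, -0.2, -22.2, 0.0, 0.0, 0.0, 0.0, 7.2, -0.2, -22.2, 0.0, 0.0, 0.0, 0.0, 7.2, -0.2, -22.2, 0.0, 0.0, 0.0, 0.0, 7.2, -0.2, -22.2, 0.0, 0.0, 0.0, 0.0, 7.2, -0.2, -22.2, 0.0, 0.0, 0.0]
```

Request:
arm_command(moves=[0,2,0,-6,0,0,0,0,4,0,-12,0,0,0,0,7.2,-0.2,-22.2,0,0,0,0,7.2,-0.2,-22.2,0,0,0,0,7.2,-0.2,-22.2,0,0,0,0,7.2,-0.2,-22.2,0,0,0,0,7.2,-0.2,-22.2,0,0,0,0,0,0,0,0,0,0])

```text
clock: 27.65
tcp_pos: [0.5666, -0.2658, 0.1676]
orientation: [-0.111, -0.673, 0.723, -0.113]
wrist_force: [1.0, -0.4, 0.5]
finger_gap: 0.0432
grip_force: 0.0
```

```bash
python3 - <<'E'
from h import *
st=get_state(); im,d=read_camera("wrist"); c=cam("wrist",st); P=cloud(c,d); cv2.imwrite("pics/w6.png",im)
print(st["clock"],st["tcp_pos"])
F=np.array([.567,-.269,.022]);Ru=R.from_euler("z",-4.1,degrees=True).as_matrix()
L=(P.reshape(-1,3)-F)@Ru
b=L[(L[:,2]>.05)&(L[:,2]<.056-.022+.03)&(L[:,0]<-.08)&(L[:,0]>-.14)&(abs(L[:,1])<.08)]
print("above floor max z inside",np.percentile(L[(abs(L[:,0])<.05)&(abs(L[:,1])<.09)&(L[:,2]<.1)][:,2],[50,90,99,100]))
t=L[(L[:,2]>.058)&(L[:,2]<.07)&(L[:,0]<-.05)&(L[:,0]>-.1)];print("panel",np.percentile(t[:,0],[3,97]) if len(t) else 0)
# push start: closed fingers, tool down, in front of the bar
s=plan([.40,-.262,.20],down(-1.642),8,-1)
E
```

```text
27.65 [ 0.56656256 -0.26581096  0.16764941]
above floor max z inside [0.00183032 0.02773229 0.04832671 0.05129053]
panel [-0.0776313  -0.05949068]
n=8 step mm 21.1 turn deg 2.3
[-1.0, 2.4, 20.6, -4.0, -0.001, -0.04, -0.0, -1.0, 2.2, 20.6, -4.0, -0.001, -0.04, -0.0, -1.0, 2.0, 20.6, -4.1, -0.001, -0.04, -0.0, -1.0, 1.9, 20.7, -4.1, -0.001, -0.04, -0.0, -1.0, 1.7, 20.7, -4.2, -0.001, -0.04, -0.0, -1.0, 1.6, 20.7, -4.2, -0.001, -0.04, -0.0, -1.0, 1.4, 20.7, -4.2, -0.001, -0.04, -0.0, -1.0, 1.2, 20.7, -4.3, -0.001, -0.04, -0.0]
```

View pics/w6.png

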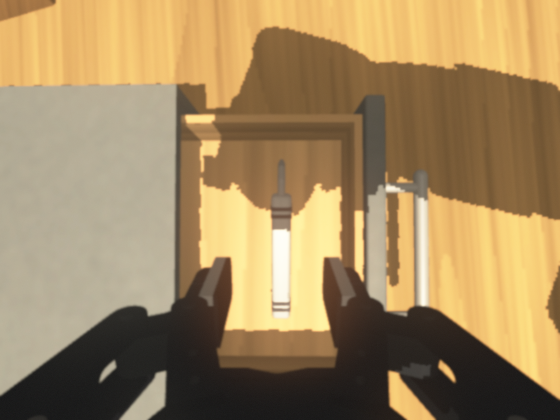

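The scriber stands released on the drawer floor, resting on its point and tail at (282,160)-(282,315). Its highest part is about 73 mm above the table, well under the 88 mm opening. Next I'll move in front of the bar and push.

Request:
arm_command(moves=[-1,2.4,20,-4,0,-0.04,0,-1,2.2,20,-4,0,-0.04,0,-1,2,20,-4.1,0,-0.04,0,-1,1.9,20,-4.1,0,-0.04,0,-1,1.7,20,-4.2,0,-0.04,0,-1,1.6,20,-4.2,0,-0.04,0,-1,1.4,20,-4.2,0,-0.04,0,-1,1.2,20,-4.3,0,-0.04,0])

```text
clock: 28.7
tcp_pos: [0.4032, -0.2617, 0.1972]
orientation: [0.005, -0.682, 0.731, -0.0]
wrist_force: [0.3, -0.6, 0.1]
finger_gap: 0.0003
grip_force: 0.0
```

Request:
arm_command(moves=[-1,0,0,0,0,0,0,-1,0,0,0,0,0,0])

```text
clock: 28.95
tcp_pos: [0.4045, -0.2622, 0.1976]
orientation: [0.004, -0.682, 0.731, -0.002]
wrist_force: [-0.7, 0.3, -0.9]
finger_gap: -0.0003
grip_force: 0.0
```

```bash
python3 - <<'E'
from h import *
print(get_state()["tcp_pos"],get_state()["finger_gap"])
s=plan([.4074,-.2575,.045],down(-1.642),8,-1)
E
```

```text
[ 0.40453811 -0.26222968  0.19756189] -0.0002864352270926013
n=8 step mm 19.1 turn deg 0.1
[-1.0, -0.5, -0.2, 19.1, -0.001, 0.001, 0.0, -1.0, -0.5, -0.2, 19.1, -0.001, 0.001, 0.0, -1.0, -0.6, -0.2, 19.1, -0.001, 0.001, 0.0, -1.0, -0.6, -0.2, 19.1, -0.001, 0.001, 0.0, -1.0, -0.6, -0.2, 19.1, -0.001, 0.001, 0.0, -1.0, -0.6, -0.3, 19.1, -0.001, 0.001, 0.0, -1.0, -0.6, -0.3, 19.1, -0.001, 0.001, 0.0, -1.0, -0.6, -0.3, 19.1, -0.001, 0.001, 0.0]
```

Request:
arm_command(moves=[-1,-0.5,-0.2,19.1,0,0,0,-1,-0.5,-0.2,19.1,0,0,0,-1,-0.6,-0.2,19.1,0,0,0,-1,-0.6,-0.2,19.1,0,0,0,-1,-0.6,-0.2,19.1,0,0,0,-1,-0.6,-0.3,19.1,0,0,0,-1,-0.6,-0.3,19.1,0,0,0,-1,-0.6,-0.3,18,0,0,0])

```text
clock: 29.95
tcp_pos: [0.4086, -0.2566, 0.0454]
orientation: [0.004, -0.683, 0.731, -0.002]
wrist_force: [0.9, -0.0, 0.6]
finger_gap: -0.0002
grip_force: 0.0
```

Request:
arm_command(moves=[-1,0,-5,0,0,0,0,-1,0,-5,0,0,0,0,-1,0,-5,0,0,0,0,-1,0,-5,0,0,0,0,-1,0,-5,0,0,0,0,-1,0,-5,0,0,0,0,-1,0,-5,0,0,0,0,-1,0,-5,0,0,0,0])

```text
clock: 30.95
tcp_pos: [0.4481, -0.2602, 0.0469]
orientation: [0.004, -0.682, 0.731, -0.002]
wrist_force: [-1.0, -0.6, 1.0]
finger_gap: -0.0001
grip_force: 0.6
```

Request:
arm_command(moves=[-1,0,-7,0,0,0,0,-1,0,-7,0,0,0,0,-1,0,-7,0,0,0,0,-1,0,-7,0,0,0,0,-1,0,-7,0,0,0,0,-1,0,-7,0,0,0,0,-1,0,-7,0,0,0,0,-1,0,-7,0,0,0,0])

```text
clock: 31.95
tcp_pos: [0.5041, -0.2638, 0.0473]
orientation: [0.005, -0.682, 0.731, -0.002]
wrist_force: [-0.6, -0.0, -0.4]
finger_gap: -0.0003
grip_force: 0.6
```

Request:
arm_command(moves=[-1,0,-6,0,0,0,0,-1,0,-6,0,0,0,0,-1,0,-6,0,0,0,0,-1,0,-5,0,0,0,0,-1,0,-5,0,0,0,0,-1,0,-5,0,0,0,0,-1,0,-4,0,0,0,0,-1,0,-3,0,0,0,0])

```text
clock: 32.95
tcp_pos: [0.544, -0.2668, 0.0478]
orientation: [0.004, -0.682, 0.731, -0.002]
wrist_force: [-0.8, -0.1, -0.9]
finger_gap: 0.0004
grip_force: 0.6
```

```bash
python3 - <<'E'
from h import *
im,d=read_camera("scene");cv2.imwrite("pics/s2.png",cv2.resize(im[100:240,50:290],(800,467)))
st=get_state();print(st["tcp_pos"],st["wrist_force"],st["joint_pos"])
E
```

```text
[ 0.54442099 -0.26692324  0.04786331] [-0.33597259  0.90731275  0.36951317] [-0.59223297  0.47914311 -0.17421118  0.91129918  0.008124   -2.093668  ]
```

View pics/s2.png

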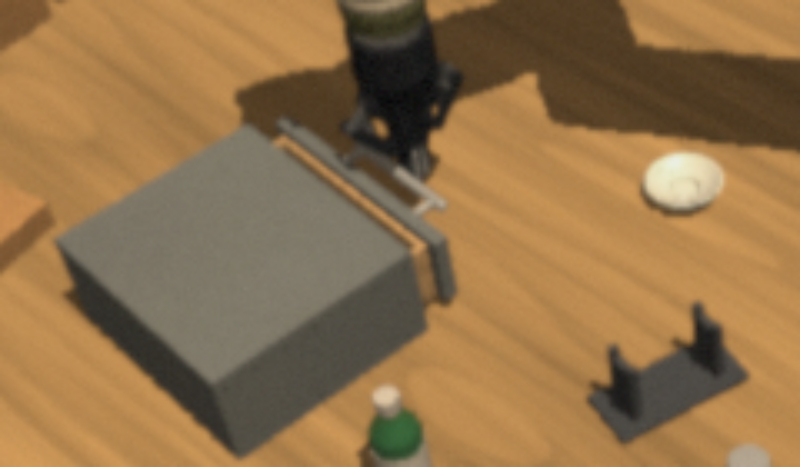

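The drawer is nearly shut, with about 15-20 mm still showing. I'll push the rest slowly until the force rises.

Request:
arm_command(moves=[-1,0,-2.5,0,0,0,0,-1,0,-2.5,0,0,0,0,-1,0,-2.5,0,0,0,0,-1,0,-2,0,0,0,0,-1,0,-2,0,0,0,0,-1,0,-1.5,0,0,0,0])

```text
clock: 33.75
tcp_pos: [0.5568, -0.2678, 0.0479]
orientation: [0.004, -0.682, 0.731, -0.002]
wrist_force: [-0.9, -0.9, -0.2]
finger_gap: 0.0002
grip_force: 0.5
```

Request:
arm_command(moves=[-1,0,-1.5,0,0,0,0,-1,0,-1.5,0,0,0,0,-1,0,-1,0,0,0,0])

```text
clock: 34.12
tcp_pos: [0.5607, -0.2679, 0.0479]
orientation: [0.004, -0.682, 0.731, -0.002]
wrist_force: [-0.1, -1.5, -0.7]
finger_gap: -0.0004
grip_force: 0.5
```

Request:
arm_command(moves=[-1,0,-1,0,0,0,0,-1,0,-1,0,0,0,0,-1,0,-1,0,0,0,0])

```text
clock: 34.5
tcp_pos: [0.5637, -0.2682, 0.0479]
orientation: [0.004, -0.682, 0.731, -0.002]
wrist_force: [-1.2, -0.0, -0.1]
finger_gap: 0.0001
grip_force: 0.5
```

Request:
arm_command(moves=[-1,0,-1.2,0,0,0,0,-1,0,-1.2,0,0,0,0,-1,0,-1.2,0,0,0,0])

```text
clock: 34.88
tcp_pos: [0.5673, -0.2684, 0.0479]
orientation: [0.004, -0.682, 0.731, -0.002]
wrist_force: [-0.7, -1.0, 0.2]
finger_gap: 0.0002
grip_force: 0.5
```

Request:
arm_command(moves=[-1,0,-1.2,0,0,0,0,-1,0,-1.2,0,0,0,0,-1,0,-1.2,0,0,0,0])

```text
clock: 35.25
tcp_pos: [0.5692, -0.2685, 0.0479]
orientation: [0.003, -0.682, 0.731, -0.001]
wrist_force: [-8.1, -0.1, 3.7]
finger_gap: -0.0001
grip_force: 4.1
```

```bash
python3 - <<'E'
from h import *
im,d=read_camera("scene");c=cam("scene");P=cloud(c,d);np.savez("s3.npz",P=P)
F=np.array([.567,-.269,.022]);Ru=R.from_euler("z",-4.1,degrees=True).as_matrix()
L=(P.reshape(-1,3)-F)@Ru
q=L[(L[:,1]>.05)&(L[:,1]<.09)&(L[:,2]>.052)&(L[:,2]<.09)&(L[:,0]>-.02)&(L[:,0]<.15)]
h,e=np.histogram(q[:,0],np.arange(-.02,.15,.004));
for a,b in zip(e,h):
    s=q[(q[:,0]>=a)&(q[:,0]<a+.004)]; print(round(a,3),b,np.median(s[:,2]).round(4) if b else "",end="; ")
E
```

```text
-0.02 0 ; -0.016 0 ; -0.012 0 ; -0.008 0 ; -0.004 0 ; 0.0 0 ; 0.004 0 ; 0.008 0 ; 0.012 0 ; 0.016 0 ; 0.02 0 ; 0.024 0 ; 0.028 0 ; 0.032 0 ; 0.036 0 ; 0.04 0 ; 0.044 0 ; 0.048 0 ; 0.052 0 ; 0.056 7 0.0631; 0.06 13 0.0637; 0.064 4 0.0643; 0.068 3 0.0715; 0.072 9 0.0742; 0.076 17 0.0751; 0.08 13 0.0749; 0.084 14 0.0745; 0.088 13 0.075; 0.092 14 0.0757; 0.096 14 0.0759; 0.1 12 0.0751; 0.104 17 0.0757; 0.108 12 0.0761; 0.112 14 0.0749; 0.116 12 0.0756; 0.12 12 0.0748; 0.124 15 0.0748; 0.128 12 0.0757; 0.132 17 0.0757; 0.136 17 0.0743; 0.14 13 0.0756; 0.144 15 0.0761;
```

The force jumped to 8 N at the stop, and depth shows the panel flush against the unit. I'll give one last nudge, then back away.

Request:
arm_command(moves=[-1,0,-0.8,0,0,0,0,-1,0,0,0,0,0,0,-1,0,4,0,0,0,0,-1,0,10,0,0,0,0,-1,0,20,0,0,0,0,-1,0,20,0,0,0,0,-1,0,10,0,0,0,0,-1,0,0,0,0,0,0])

```text
clock: 36.3
tcp_pos: [0.5075, -0.2642, 0.0477]
orientation: [0.005, -0.682, 0.731, -0.002]
wrist_force: [0.1, -0.1, 0.1]
finger_gap: -0.0002
grip_force: 0.0
```

Request:
arm_command(moves=[-1,0,0,-20,0,0,0,-1,0,0,-30,0,0,0,-1,0,0,-20,0,0,0,-1,0,0,0,0,0,0,-1,0,0,0,0,0,0,-1,0,0,0,0,0,0])

```text
clock: 37.05
tcp_pos: [0.5066, -0.264, 0.1162]
orientation: [0.004, -0.682, 0.731, -0.001]
wrist_force: [-0.2, -0.6, -0.3]
finger_gap: -0.0001
grip_force: 0.0
```

```bash
python3 - <<'E'
from h import *
im,d=read_camera("scene");c=cam("scene");P=cloud(c,d);im0=np.load("s3.npz")["P"]
F=np.array([.567,-.269,.022]);Ru=R.from_euler("z",-4.1,degrees=True).as_matrix()
f=lambda P:(lambda L:L[(abs(L[:,1])<.1)&(L[:,2]>.055)&(L[:,2]<.07)&(L[:,0]>.03)&(L[:,0]<.09)])((P.reshape(-1,3)-F)@Ru)
for n,x in(("pushing",im0),("now",P)):
    q=f(x); print(n,len(q),np.percentile(q[:,0],[5,50,95]))
st=get_state();print(st["clock"],st["tcp_pos"],st["wrist_force"]); print(hand_in())
E
```

```text
pushing 124 [0.05773312 0.06203249 0.06742873]
now 123 [0.05745962 0.0622337  0.06758011]
37.1 [ 0.50660281 -0.26404011  0.1162049 ] [ 0.56150949  0.14782967 -0.26327222]
the job is handed in; nothing more can be done
None
```

I traced the scriber's point along the whole groove, laid the scriber in the drawer, pushed the drawer shut and handed the job in at 37.1 s; the hand-in gave no verdict back.

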